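Load the orbital shaker: each culture flask in the clamp of its size

TASK

Load the shaker: take the four culture flasks out of the tray and set each one in the clamp on the shaker platform that is made for its size, standing upright, all the way down on the clamp's base plate and let go. Set them down gently without dropping or tipping any, and leave the reagent bottle and the test-tube rack where they stand.

Things in the scene. Friction and masses are not known exactly. Their poses are not given: they have to be found in the camera images.
- flask25_mid (a point): Smallest of four loose white conical culture flasks with blue screw caps, upright in a low tray (rim 15 mm) at the start. Base 42 mm across up to 10 mm high, then a cone to the 22 mm neck; 80 mm high in all. Rigid cap at the very top, 30 mm across, 20 mm high: grip it from above. Round about z (up), yaw is immaterial. Point: on the axis, half-way up, 40 mm above the underside.
- flask50_mid (a point): Second smallest of four loose white conical culture flasks with blue screw caps, upright in a low tray (rim 15 mm) at the start. Base 51 mm across up to 10 mm high, then a cone to the 22 mm neck; 98 mm high in all. Rigid cap at the very top, 30 mm across, 20 mm high: grip it from above. Round about z (up), yaw is immaterial. Point: on the axis, half-way up, 49 mm above the underside.
- flask100_mid (a point): Second largest of four loose white conical culture flasks with blue screw caps, upright in a low tray (rim 15 mm) at the start. Base 64 mm across up to 10 mm high, then a cone to the 30 mm neck; 118 mm high in all. Rigid cap at the very top, 38 mm across, 24 mm high: grip it from above. Round about z (up), yaw is immaterial. Point: on the axis, half-way up, 59 mm above the underside.
- flask250_mid (a point): Largest of four loose white conical culture flasks with blue screw caps, upright in a low tray (rim 15 mm) at the start. Base 85 mm across up to 10 mm high, then a cone to the 30 mm neck; 148 mm high in all. Rigid cap at the very top, 38 mm across, 24 mm high: grip it from above. Round about z (up), yaw is immaterial. Point: on the axis, half-way up, 74 mm above the underside.
- clamp25_seat (a point): Smallest of four fixed steel clamps on the shaker's platform (290 mm square, 95 mm above the bench), made for the flask with the 42 mm base. Four rigid prongs on a circle of 50 mm inner diameter, flaring to 63 mm over their top 13 mm; tips 34 mm above this point. Point: centre of the base plate's upper face, on which the flask's underside stands; z up.
- clamp50_seat (a point): Second smallest of four fixed steel clamps on the shaker's platform (290 mm square, 95 mm above the bench), made for the flask with the 51 mm base. Four rigid prongs on a circle of 59 mm inner diameter, flaring to 72 mm over their top 13 mm; tips 34 mm above this point. Point: centre of the base plate's upper face, on which the flask's underside stands; z up.
- clamp100_seat (a point): Second largest of four fixed steel clamps on the shaker's platform (290 mm square, 95 mm above the bench), made for the flask with the 64 mm base. Four rigid prongs on a circle of 72 mm inner diameter, flaring to 85 mm over their top 13 mm; tips 34 mm above this point. Point: centre of the base plate's upper face, on which the flask's underside stands; z up.
- clamp250_seat (a point): Largest of four fixed steel clamps on the shaker's platform (290 mm square, 95 mm above the bench), made for the flask with the 85 mm base. Four rigid prongs on a circle of 93 mm inner diameter, flaring to 106 mm over their top 13 mm; tips 34 mm above this point. Point: centre of the base plate's upper face, on which the flask's underside stands; z up.
- reagent_bottle_mid (a point): Bystander: clear glass reagent bottle with a blue cap and paper label, 70 mm across, 140 mm high, loose on the bench beside the work. The point is its centre, half-way up; z is up. Leave it alone.
- tube_rack_mid (a point): Bystander: aluminium test-tube rack, 200 mm long (its x axis), 60 mm wide, 73 mm high, with four capped tubes standing up to 118 mm, loose on the bench beside the work. The point is its centre, 36.5 mm up; z is up. Leave it alone.
Mind the look-alikes: they are no part of the job. Leave any red look-alike of the part that bears flask250_mid alone.

How it is judged (in metres and radians):
At the end, for the whole second after the job is handed in: Each of the four flasks stands in the clamp of its own size: its axis within 9 mm of the clamp's centre, its underside on the base plate to within 4 mm, upright within 0.1 rad, at rest (below 0.01 m/s and 0.1 rad/s) (horizontal distance between flask25_mid and clamp25_seat below 0.009 m and z of flask25_mid in the frame of clamp25_seat between 0.036 and 0.044 m and angle between each of flask25_mid, flask50_mid, flask100_mid, flask250_mid's own z axis and vertical below 0.1 rad and linear speed of each of flask25, flask50, flask100, flask250 below 0.01 m/s and angular speed of each of flask25, flask50, flask100, flask250 below 0.1 rad/s and horizontal distance between flask50_mid and clamp50_seat below 0.009 m and z of flask50_mid in the frame of clamp50_seat between 0.045 and 0.053 m and horizontal distance between flask100_mid and clamp100_seat below 0.009 m and z of flask100_mid in the frame of clamp100_seat between 0.055 and 0.063 m and horizontal distance between flask250_mid and clamp250_seat below 0.009 m and z of flask250_mid in the frame of clamp250_seat between 0.07 and 0.078 m); the robot touches nothing.
It fails at once if a flask is tipped over (tilted more than 45 degrees) (angle between any of flask25_mid, flask50_mid, flask100_mid, flask250_mid's own z axis and vertical above 0.785 rad).
It fails at once if a flask is let fall (faster than 0.7 m/s with no finger on it: a drop of about 25 mm) ((linear speed of flask25 above 0.7 m/s and contact force between the fingers and flask25 below 0.05 N) or (linear speed of flask50 above 0.7 m/s and contact force between the fingers and flask50 below 0.05 N) or (linear speed of flask100 above 0.7 m/s and contact force between the fingers and flask100 below 0.05 N) or (linear speed of flask250 above 0.7 m/s and contact force between the fingers and flask250 below 0.05 N)).
It fails at once if the reagent bottle is shifted more than 20 mm (distance of reagent_bottle_mid from where it was at the start of the episode above 0.02 m).
It fails at once if the test-tube rack is shifted more than 20 mm (distance of tube_rack_mid from where it was at the start of the episode above 0.02 m).
It also fails if it takes over 109 s, if anything falls off the work surface, if the arm or the gripper's body presses on something with over 40 N, if the wrist force passes 120 N, or if a joint passes its speed limit or range.

ROBOT

A 7-joint arm with a two-finger parallel gripper is mounted at the origin on the work surface. World frame = base frame: x ahead of the robot, y to its left, z up, the work surface at z = 0. Lengths are in m, angles in degrees, forces in N, time in s.
With the tool pointing down it reaches from about 0.425 to 0.875 m from the base axis. Payload 4.7 kg.
Tool frame: the origin (TCP) lies midway between the tips of the shut fingers; the grasp point (between the pads) lies 19 mm behind it; y points along the fingers, x is the direction in which the jaws open and shut, and the axes are right-handed (so a half turn about y gives the same grasp; the last joint's range is limited). The gripper opens to 87 mm and grips with 3 to 60 N. Pads are 19 mm wide; open, the fingers measure 117 mm over their backs; the gripper's body (75 mm by 190 mm) begins 51 mm behind the grasp point.
Start: joints at [69.907, 18.392, -4.016, 83.108, 1.295, 78.541, -3.26], TCP at [0.232, -0.607, 0.223] pointing down, gripper open.
Joint ranges: [-163.93, 163.93], [-17.29, 119.83], [-79.2, 71.16], [3.27, 140.29], [-89.18, 269.18], [5.43, 117.66], [-154.24, 154.24]. Speed limits (degrees/s): [147.25, 147.25, 180, 180, 180, 180, 180].

INTERFACE

Orientations are given as [roll, pitch, yaw] about the fixed x, y, z axes, in that order (R = Rz(yaw) Ry(pitch) Rx(roll)).
In Python, from cell import env gives the robot as it stands.
- The arm moves only by the tool carry_out, never from a script. Its argument "targets" is a list of rows, each a list of 2 entries, a list of its own where there are three numbers: the shift along the tool's x, y, z in mm, then the turn, a rotation vector about the tool's x, y, z in degrees. A call has 1 to 12 rows; each row shifts and turns the commanded pose from where the row before left it, along the tool's axes as they then stand; what a row does not reach is not made up. A row lasts 1/10 s, in which the tool goes at most 50 mm and 8.59 degrees, less where a joint would pass 70% of its speed; a pose out of reach is approached as far as the arm can. A call with a gripper value outside its range is refused whole. "jaw" is the opening, from 0 (shut) to 1 (fully open), set as the call begins (left out, the last holds). The fingers move at their own pace and stop on an object; "squeeze" is the grip in N (left out, the last holds). Time passes only in rows, so rows that do not move let the fingers close. It gives the time, the measured TCP pose, the force and the opening at its end, in the units of the state.
- env.get_obs(): the state, without advancing time (a new reading comes with each control period).
- env.read_camera(name): name is "scene" or "side" or "wrist"; returns the picture (480x640x3 uint8, red, green, blue); there is no depth.
- env.get_calibration(name): a dict with "fx", "fy", "cx", "cy" (pixels), "D" ([k1, k2, p1, p2, k3] as OpenCV has them; the pictures are not rectified), "R" (3x3) and "t" (3): a world point X has camera coordinates R X + t; the wrist camera has in their place "hand_eye" (4x4, takes a point from camera to tool coordinates, whose origin is the TCP and whose axes are the tool frame's). Camera axes: x right, y down, z forward; pixel columns grow to the right and rows downward; lengths in m; the calibration is good to about 2 mm. A picture is of the moment at which its call begins: read the wrist's pose just before it. get_calibration takes no time and is no camera call.
- env.sign_off(): hands the job in, once; it reports no verdict.
Trained networks look in the newest picture that a camera, given by its name, has taken for a name from the list of things; names that differ only in an ending like _2 or _b are one class to them, and where a whole thing is asked for, a point or a joint stands for the part that bears it (a point fixed in the world has none). Each returns a list of dicts, best first, with "p" (0 to 1); they miss things now and then, are a little off and sometimes report something else, mostly with a low value. They report only what shows in the picture. A call takes as long as a camera call. They do not tell look-alikes from the thing itself.
- env.outline_of(camera, label): "mask" (480x640 bool, what is visible of it) and "xy" ([column, row] in pixels, amid what is visible of it).
The state is a dict: "time_s": time; "qpos": joint angles; "joint_velocities": joint speeds; "effort": joint torques, N m; "tool_pos": TCP position; "tool_rot": TCP orientation; "force": force on the tool from outside, world axes, zero at the start; "wrist_torque": the same for the moment, N m; "grip_width": finger opening in m.
Only numpy, scipy, OpenCV 4.12 (cv2) and the standard library are available. Lean on these libraries where they do the work, as an engineer would, in place of code of your own. Each camera call takes 0.05 s, during which the arm holds its last target.

## Working session

There is one attempt and no reset: what is moved stays moved. The work goes in short steps, Python scripts to look and compute and a tool call to move; the robot and the scene stay as the last step left them, time stands still between calls to the robot, and variables do not carry over. Pictures are saved under pics/ and viewed, and the job is handed in when it is done.

Besides the shell and the picture viewer there is one more tool, called after "Emit:" by a JSON object that holds its "api" and its "payload". carry_out: Moves the arm, as the interface text tells. Its arguments: {"type":"object","properties":{"targets":{"type":"array","items":{"type":"array"}},"jaw":{"type":"number"},"squeeze":{"type":"number"}},"required":["targets"]}

```bash
ls; mkdir -p pics; python3 - <<'E'
from cell import env
import cv2
o=env.get_obs(); print({k:o[k] for k in("time_s","tool_pos","tool_rot","force","grip_width","qpos")})
for c in("scene","side","wrist"):
    im=env.read_camera(c); cv2.imwrite(f"pics/{c}0.png",im[:,:,::-1])
    k=env.get_calibration(c); print(c,k)
print(env.get_obs()["time_s"])
E
```

```text
pics
{'time_s': 0.0, 'tool_pos': array([ 0.23164146, -0.60673909,  0.22145077]), 'tool_rot': array([-90.0074183 ,   0.10866141, -69.0960214 ]), 'force': array([-0.003547  , -0.10662457,  0.5546507 ]), 'grip_width': 0.08700429271469964, 'qpos': array([69.90745111, 18.43971693, -4.01673432, 83.17529567,  1.29717259,
       78.53901661, -3.2598968 ])}
scene {'fx': 593.9486683533332, 'fy': 593.9486683533332, 'cx': 315.40830732058816, 'cy': 253.15611244462076, 'D': array([-0.11656632,  0.        ,  0.        ,  0.        ,  0.        ]), 'R': array([[ 0.58303356,  0.81227471,  0.01678294],
       [ 0.66366196, -0.46424356, -0.58654132],
       [-0.46864131,  0.35311148, -0.8097454 ]]), 't': array([-0.30324049, -0.25541077,  1.60033489])}
side {'fx': 616.244748566355, 'fy': 616.244748566355, 'cx': 319.8598350936658, 'cy': 242.6035444979133, 'D': array([0.0338263, 0.       , 0.       , 0.       , 0.       ]), 'R': array([[-0.89784559, -0.43998467,  0.01693481],
       [-0.29418485,  0.57081745, -0.76656553],
       [ 0.3276104 , -0.69323945, -0.64194275]]), 't': array([0.43486581, 0.19966516, 1.57848031])}
wrist {'fx': 392.4005718604967, 'fy': 392.4005718604967, 'cx': 321.82438131411294, 'cy': 240.3574821964139, 'D': array([-0.00486684,  0.        ,  0.        ,  0.        ,  0.        ]), 'hand_eye': array([[ 9.99999421e-01,  1.05401872e-03,  2.17918663e-04,
         2.14815852e-04],
       [ 7.98224489e-05, -2.74537660e-01,  9.61576345e-01,
        -1.62599072e-01],
       [ 1.07334635e-03, -9.61575770e-01, -2.74537585e-01,
         7.47226769e-02],
       [ 0.00000000e+00,  0.00000000e+00,  0.00000000e+00,
         1.00000000e+00]])}
0.15
```

View pictures.

View pics/scene0.png

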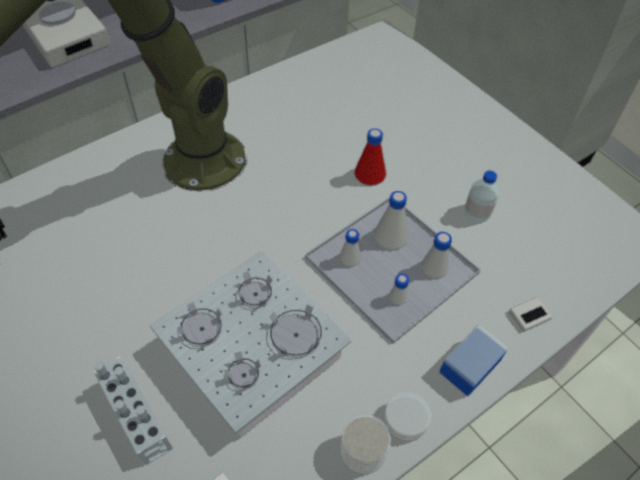

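View pics/side0.png

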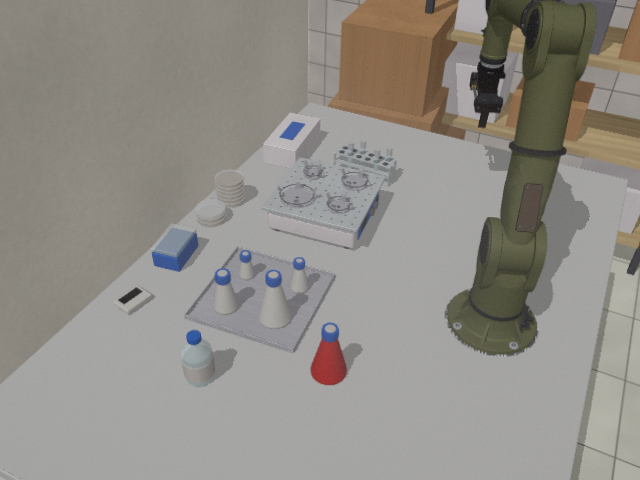

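View pics/wrist0.png

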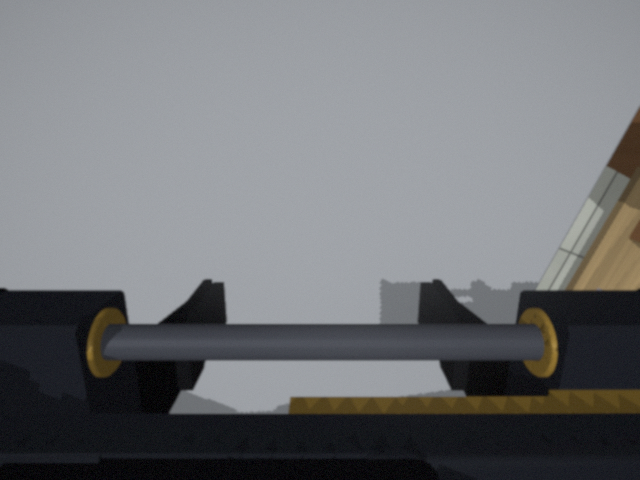

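```bash
python3 - <<'E'
from cell import env
import numpy as np
for c in("scene","side"):
    for l in ["flask25_mid","flask50_mid","flask100_mid","flask250_mid","clamp25_seat","clamp50_seat","clamp100_seat","clamp250_seat","reagent_bottle_mid","tube_rack_mid"]:
        for d in env.outline_of(c,l):
            ys,xs=np.where(d["mask"]); print(c,l,round(d["p"],2),np.round(d["xy"],1),xs.min(),xs.max(),ys.min(),ys.max(),len(xs))
print(env.get_obs()["time_s"])
E
```

```text
scene flask25_mid 0.72 [397.6 291. ] 389 409 274 304 478
scene flask25_mid 0.46 [483.4 196.4] 465 499 171 221 1187
scene flask25_mid 0.16 [132.5 409.8] 95 172 357 464 3532
scene flask50_mid 0.64 [351.4 250.7] 340 359 230 266 544
scene flask100_mid 0.76 [436.2 256.4] 422 451 232 278 962
scene flask100_mid 0.35 [399.5 290.3] 389 409 274 304 486
scene flask250_mid 0.89 [390.9 225. ] 374 408 191 250 1428
scene flask250_mid 0.77 [371.5 160.3] 354 385 128 185 1289
scene clamp25_seat 0.57 [245.5 372. ] 225 260 352 388 788
scene clamp25_seat 0.42 [133.2 412.3] 94 170 358 463 3437
scene clamp50_seat 0.98 [255.7 294.9] 238 270 271 307 798
scene clamp100_seat 0.76 [200.8 326.3] 178 221 303 346 1230
scene clamp250_seat 0.56 [297.3 332.7] 270 321 305 356 1979
scene clamp250_seat 0.33 [240.3 371.9] 225 259 352 388 764
scene reagent_bottle_mid 0.58 [484.8 200.3] 465 499 171 222 1235
scene tube_rack_mid 0.7 [135.6 411.6] 95 172 357 463 3600
side flask25_mid 0.56 [244.4 266.9] 239 253 250 279 357
side flask50_mid 0.86 [297.4 275.6] 291 307 257 293 462
side flask50_mid 0.58 [298.2 195.6] 278 313 176 208 732
side flask100_mid 0.83 [224.7 294. ] 213 237 268 314 878
side flask250_mid 0.89 [331.2 361.4] 310 345 323 384 1557
side flask250_mid 0.61 [275.7 306.5] 258 290 270 328 1324
side clamp25_seat 0.73 [313.5 169.1] 303 321 160 179 290
side clamp50_seat 0.83 [339.4 208.3] 325 349 190 213 351
side clamp100_seat 0.85 [354.9 179.5] 342 367 167 190 374
side clamp250_seat 0.92 [294.8 196.1] 279 312 178 206 555
side reagent_bottle_mid 0.91 [197.1 362.9] 181 214 330 387 1470
side tube_rack_mid 0.92 [366.1 160.5] 333 395 140 185 1416
1.15
```

```bash
cat > h.py <<'E'
from cell import env
import numpy as np, cv2
from scipy.optimize import minimize, least_squares
def proj(c,P,k=None):
    k=env.get_calibration(c)
    K=np.array([[k["fx"],0,k["cx"]],[0,k["fy"],k["cy"]],[0,0,1.]])
    r,_=cv2.Rodrigues(np.array(k["R"]))
    return cv2.projectPoints(np.asarray(P,float).reshape(-1,3),r,np.array(k["t"]),K,np.array(k["D"]))[0][:,0]
def ray(c,uv):
    k=env.get_calibration(c)
    K=np.array([[k["fx"],0,k["cx"]],[0,k["fy"],k["cy"]],[0,0,1.]])
    n=cv2.undistortPoints(np.array([[uv]],float),K,np.array(k["D"]))[0,0]
    R=np.array(k["R"]); return -R.T@k["t"], R.T@np.array([n[0],n[1],1])
def onplane(c,uv,z):
    o,d=ray(c,uv); return o+d*(z-o[2])/d[2]
F={"25":(.042,.022,.080,.030,.020),"50":(.051,.022,.098,.030,.020),"100":(.064,.030,.118,.038,.024),"250":(.085,.030,.148,.038,.024)}
def circ(r,z,n=40):
    a=np.linspace(0,2*np.pi,n,endpoint=False); return np.c_[r*np.cos(a),r*np.sin(a),np.full(n,z)]
def sil(c,s,p):
    b,n,h,cd,ch=F[s]
    rs=[(b/2,0),(b/2,.01),(n/2,h-ch-.012),(n/2,h-ch),(cd/2,h-ch),(cd/2,h)]
    m=np.zeros((480*4,640*4),np.uint8)
    for (r0,z0),(r1,z1) in zip(rs[:-1],rs[1:]):
        q=proj(c,np.r_[circ(r0,z0),circ(r1,z1)]+p)
        hull=cv2.convexHull(((q+.5)*4).astype(np.float32)).astype(np.int32); cv2.fillConvexPoly(m,hull,255)
    return cv2.resize(m,(640,480),interpolation=cv2.INTER_AREA)/255.
E
python3 - <<'E'
from h import *
import pickle
res={}
M={}
for s in F:
    ms={}
    for c in("scene","side"):
        cand=env.outline_of(c,f"flask{s}_mid")
        best=None
        for d in cand:
            im=None
            x=onplane(c,d["xy"],F[s][2]*.4)
            if s=="250":
                # reject red via neighbour: choose non-red
                img=env.read_camera(c); v=img[d["mask"]].mean(0)
                if v[0]>v[2]+30: continue
            ms[c]=d["mask"];  p0=x; break
    M[s]=ms
    p0=onplane("scene",[{"25":397.6,"50":351.4,"100":436.2,"250":390.9}[s],{"25":291,"50":250.7,"100":256.4,"250":225}[s]],F[s][2]*.4); p0[2]=.004
    def cost(p,cs=("scene","side")): return sum(np.abs(sil(c,s,np.array([p[0],p[1],p[2]]))-cv2.GaussianBlur(ms[c].astype(float),(3,3),0)).sum()/ms[c].sum() for c in cs)
    for cs in (("scene","side"),("scene",),("side",)):
        sx=np.array([p0,p0+[.01,0,0],p0+[0,.01,0],p0+[0,0,.006]])
        if len(cs)==1:
            f=lambda q:cost([q[0],q[1],.003],cs); r=minimize(f,p0[:2],method="Nelder-Mead",options=dict(initial_simplex=sx[:3,:2],xatol=2e-4))
        else: r=minimize(cost,p0,method="Nelder-Mead",options=dict(initial_simplex=sx,xatol=2e-4))
        print(s,cs,r.x.round(4),round(r.fun,3))
    
img=env.read_camera("scene"); cv2.imwrite("pics/platS.png",cv2.resize(img[250:435,145:355],None,fx=3.8,fy=3.2,interpolation=cv2.INTER_CUBIC)[:,:,::-1])
img=env.read_camera("side"); cv2.imwrite("pics/platD.png",cv2.resize(img[140:250,255:395],None,fx=5,fy=5,interpolation=cv2.INTER_CUBIC)[:,:,::-1])
E
```

```text
25 ('scene', 'side') [0.6412 0.1421 0.006 ] 0.278
25 ('scene',) [0.6405 0.1447] 0.119
25 ('side',) [0.6422 0.1384] 0.121
50 ('scene', 'side') [0.49   0.1205 0.0061] 0.361
50 ('scene',) [0.4893 0.1225] 0.188
50 ('side',) [0.4916 0.1167] 0.154
100 ('scene', 'side') [0.6268 0.2661 0.0053] 0.183
100 ('scene',) [0.6264 0.2686] 0.093
100 ('side',) [0.6277 0.264 ] 0.073
250 ('scene', 'side') [0.4959 0.2425 0.0061] 0.139
250 ('scene',) [0.4952 0.2449] 0.059
250 ('side',) [0.497  0.2388] 0.06
```

View pics/platS.png

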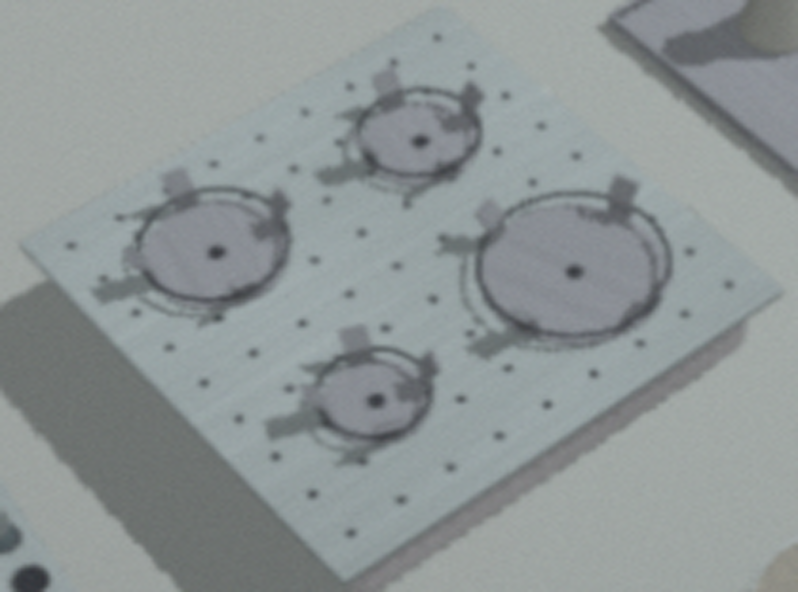

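View pics/platD.png

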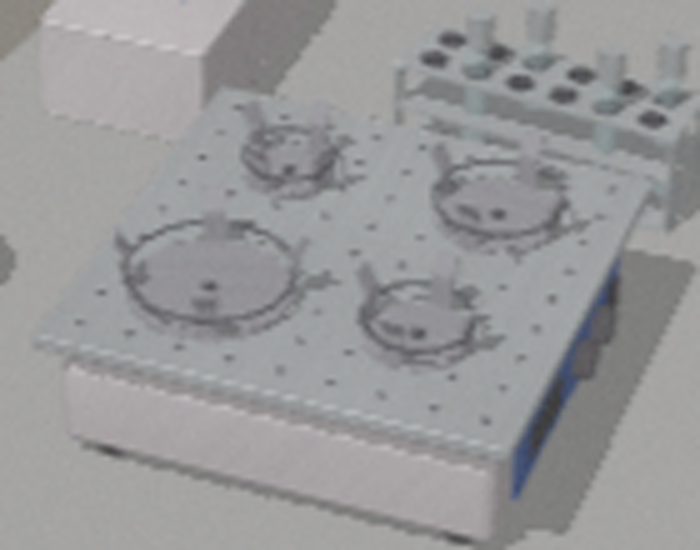

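```bash
python3 - <<'E'
from h import *
S={"50":(420,141),"100":(216,252),"250":(574,271),"25":(376,400)}
D={"50":(418,333),"100":(497,214),"250":(208,286),"25":(289,169)}
for s in F:
    a=(145+(S[s][0]+.5)/3.8-.5,250+(S[s][1]+.5)/3.2-.5); b=(255+(D[s][0]+.5)/5-.5,140+(D[s][1]+.5)/5-.5)
    f=lambda X:np.r_[proj("scene",X)[0]-a,proj("side",X)[0]-b]
    r=least_squares(f,[.6,-.1,.1]); print(s,r.x.round(4),r.fun.round(1),onplane("scene",a,.098).round(4),onplane("side",b,.098).round(4))
for c,l in(("scene",[(440,5),(783,292),(345,581),(20,244)]),("side",[(650,178),(505,455),(35,342),(222,90)])):
    for x,y in l:
        u=(145+x/3.8,250+y/3.2) if c=="scene" else (255+x/5,140+y/5)
        print(c,onplane(c,u,.095).round(4))
for c,u in (("scene",(371,175)),("side",(329,370)),("scene",(483,210)),("side",(198,375))): print(onplane(c,u,.03).round(3))
E
```

```text
25 [ 0.6412 -0.259   0.0996] [-0.4 -0.2 -0.7  0.2] [ 0.6412 -0.2582  0.098 ] [ 0.6408 -0.2631  0.098 ]
50 [ 0.4992 -0.1427  0.0988] [-0.4 -0.2 -0.6  0.2] [ 0.4996 -0.142   0.098 ] [ 0.4985 -0.1454  0.098 ]
100 [ 0.5071 -0.2751  0.0988] [-0.3 -0.1 -0.4  0.2] [ 0.5072 -0.2747  0.098 ] [ 0.5067 -0.2777  0.098 ]
250 [ 0.6271 -0.1277  0.0997] [-0.2 -0.1 -0.3  0.1] [ 0.6267 -0.127   0.098 ] [ 0.6276 -0.1306  0.098 ]
scene [ 0.4127 -0.0727  0.095 ]
scene [ 0.7016 -0.0449  0.095 ]
scene [ 0.7275 -0.3291  0.095 ]
scene [ 0.4418 -0.3576  0.095 ]
side [ 0.4379 -0.3602  0.095 ]
side [ 0.4084 -0.0677  0.095 ]
side [ 0.6901 -0.0386  0.095 ]
side [ 0.7197 -0.3272  0.095 ]
[0.327 0.315 0.03 ]
[0.29 0.35 0.03]
[0.58  0.473 0.03 ]
[0.548 0.496 0.03 ]
```

```bash
cat >> h.py <<'E'
from scipy.spatial.transform import Rotation as Rt
def plan(target,yaw,n,p=None,R=None):
    o=env.get_obs()
    p=o["tool_pos"] if p is None else np.array(p); 
    R=Rt.from_euler("xyz",o["tool_rot"],degrees=True) if R is None else R
    T=Rt.from_euler("xyz",[-90,0,yaw],degrees=True)
    rv=(R.inv()*T).as_rotvec(degrees=True)/n
    dp=(np.array(target)-p)/n; rows=[]
    for i in range(n):
        rows.append([[round(float(v),1) for v in R.inv().apply(dp)*1000],[round(float(v),2) for v in rv]])
        R=R*Rt.from_rotvec(rv,degrees=True)
    print(rows)
def wproj(P,pose):
    k=env.get_calibration("wrist"); p,r=pose
    H=np.eye(4);H[:3,:3]=Rt.from_euler("xyz",r,degrees=True).as_matrix();H[:3,3]=p
    C=np.linalg.inv(H@k["hand_eye"])
    K=np.array([[k["fx"],0,k["cx"]],[0,k["fy"],k["cy"]],[0,0,1.]])
    return cv2.projectPoints(np.asarray(P,float).reshape(-1,3),cv2.Rodrigues(C[:3,:3])[0],C[:3,3],K,np.array(k["D"]))[0][:,0]
def wplane(uv,z,pose):
    k=env.get_calibration("wrist"); p,r=pose
    H=np.eye(4);H[:3,:3]=Rt.from_euler("xyz",r,degrees=True).as_matrix();H[:3,3]=p
    C=H@k["hand_eye"]
    K=np.array([[k["fx"],0,k["cx"]],[0,k["fy"],k["cy"]],[0,0,1.]])
    n=cv2.undistortPoints(np.array([[uv]],float),K,np.array(k["D"]))[0,0]
    d=C[:3,:3]@np.array([n[0],n[1],1]); o=C[:3,3]; return o+d*(z-o[2])/d[2]
def wlook(name,pts=()):
    o=env.get_obs(); pose=(o["tool_pos"],o["tool_rot"]); im=env.read_camera("wrist")[:,:,::-1].copy()
    cv2.imwrite(f"pics/{name}_raw.png",im)
    for q in (wproj(pts,pose) if len(pts) else []): cv2.drawMarker(im,tuple(int(v) for v in q),(0,0,255),0,10,1)
    cv2.imwrite(f"pics/{name}.png",im); print(o["time_s"],o["tool_pos"].round(4),o["tool_rot"].round(2),o["force"].round(1),o["grip_width"]); return pose
E
python3 -c "
from h import *
plan([.57,-.27,.34],0,12)"
```

```text
[[[-16.2, -9.8, 36.3], [0.0, -5.76, -0.0]], [[-12.5, -9.8, 37.8], [0.0, -5.76, -0.0]], [[-8.6, -9.8, 38.9], [0.0, -5.76, -0.0]], [[-4.7, -9.8, 39.5], [0.0, -5.76, -0.0]], [[-0.7, -9.8, 39.8], [0.0, -5.76, -0.0]], [[3.3, -9.8, 39.7], [0.0, -5.76, -0.0]], [[7.3, -9.8, 39.1], [0.0, -5.76, -0.0]], [[11.2, -9.8, 38.2], [0.0, -5.76, -0.0]], [[14.9, -9.8, 36.9], [0.0, -5.76, -0.0]], [[18.6, -9.8, 35.2], [0.0, -5.76, -0.0]], [[22.0, -9.8, 33.2], [0.0, -5.76, -0.0]], [[25.2, -9.8, 30.8], [0.0, -5.76, -0.0]]]
```

Emit:
{"api": "carry_out", "payload": {"targets": [[[-16,-10,36],[0,-5.76,0]],[[-12.5,-10,38],[0,-5.76,0]],[[-8.6,-10,39],[0,-5.76,0]],[[-4.7,-10,39.5],[0,-5.76,0]],[[-0.7,-10,40],[0,-5.76,0]],[[3.3,-10,39.7],[0,-5.76,0]],[[7.3,-10,39],[0,-5.76,0]],[[11.2,-10,38],[0,-5.76,0]],[[15,-10,37],[0,-5.76,0]],[[18.6,-10,35],[0,-5.76,0]],[[22,-10,33],[0,-5.76,0]],[[25,-10,31],[0,-5.76,0]]]}}

```text
time_s: 3.0
tool_pos: [0.5708, -0.2692, 0.3432]
tool_rot: [-90.0, -0.0, 0.2]
force: [0.9, 0.0, -0.9]
grip_width: 0.0873
```

Emit:
{"api": "carry_out", "payload": {"targets": [[[0,0,0],[0,0,0]],[[0,0,0],[0,0,0]],[[0,0,0],[0,0,0]],[[0,0,0],[0,0,0]]]}}

```text
time_s: 3.4
tool_pos: [0.5688, -0.2719, 0.3422]
tool_rot: [-90.0, 0.1, -0.2]
force: [-0.6, -0.4, 0.4]
grip_width: 0.0872
```

```bash
python3 -c "
from h import *
wlook('w1',[(.641,-.259,.099),(.499,-.143,.099),(.507,-.275,.099),(.627,-.128,.099)])"
```

```text
3.4 [ 0.5688 -0.2719  0.3422] [-9.003e+01  6.000e-02 -1.600e-01] [-0.6 -0.4  0.4] 0.08722103922927858
```

View pics/w1.png

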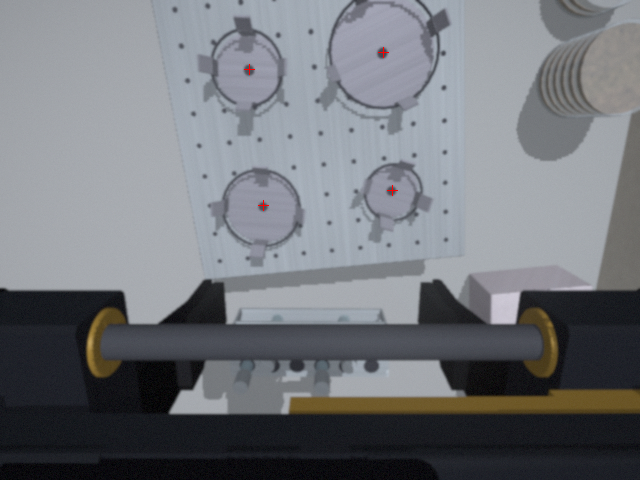

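```bash
python3 -c "
from h import *
im=cv2.imread('pics/w1_raw.png',0).astype(float); pose=([.5688,-.2719,.3422],[-90.03,.06,-.16])
for u in [(392,190),(249,70),(263,206),(383,53)]:
    w=im[u[1]-8:u[1]+9,u[0]-8:u[0]+9]; m=np.clip(np.median(w)-25-w,0,None); yy,xx=np.mgrid[-8:9,-8:9]
    q=(u[0]+(m*xx).sum()/m.sum(),u[1]+(m*yy).sum()/m.sum()); print(np.round(q,1),wplane(q,.099,pose).round(4))
plan([.565,.125,.36],0,8)"
```

```text
[390.9 190.5] [ 0.6398 -0.2592  0.099 ]
[248.6  69.8] [ 0.4981 -0.1429  0.099 ]
[262.6 206.3] [ 0.5059 -0.2756  0.099 ]
[381.9  52.6] [ 0.6252 -0.1281  0.099 ]
[[[-0.6, -2.2, 49.6], [0.0, -0.02, -0.01]], [[-0.6, -2.2, 49.6], [0.0, -0.02, -0.01]], [[-0.6, -2.2, 49.6], [0.0, -0.02, -0.01]], [[-0.6, -2.2, 49.6], [0.0, -0.02, -0.01]], [[-0.5, -2.2, 49.6], [0.0, -0.02, -0.01]], [[-0.5, -2.2, 49.6], [0.0, -0.02, -0.01]], [[-0.5, -2.2, 49.6], [0.0, -0.02, -0.01]], [[-0.5, -2.2, 49.6], [0.0, -0.02, -0.01]]]
```

Emit:
{"api": "carry_out", "payload": {"targets": [[[0,-2,49],[0,0,0]],[[0,-2,49],[0,0,0]],[[0,-2,49],[0,0,0]],[[0,-2,49],[0,0,0]],[[0,-2,49],[0,0,0]],[[0,-2,49],[0,0,0]],[[0,-2,49],[0,0,0]],[[0,-2,49],[0,0,0]],[[0,0,0],[0,0,0]],[[0,0,0],[0,0,0]],[[0,0,0],[0,0,0]],[[0,0,0],[0,0,0]]]}}

```text
time_s: 4.65
tool_pos: [0.5702, 0.1193, 0.3583]
tool_rot: [-90.1, 0.0, -0.2]
force: [-1.2, -0.5, -0.5]
grip_width: 0.0871
```

```bash
python3 -c "
from h import *
wlook('w2',[(.641,.142,.085),(.490,.1205,.103),(.627,.266,.123),(.496,.2425,.153)])"
```

```text
4.65 [0.5702 0.1193 0.3583] [-9.005e+01  1.000e-02 -2.000e-01] [-1.2 -0.5 -0.5] 0.08711137778576179
```

View pics/w2.png

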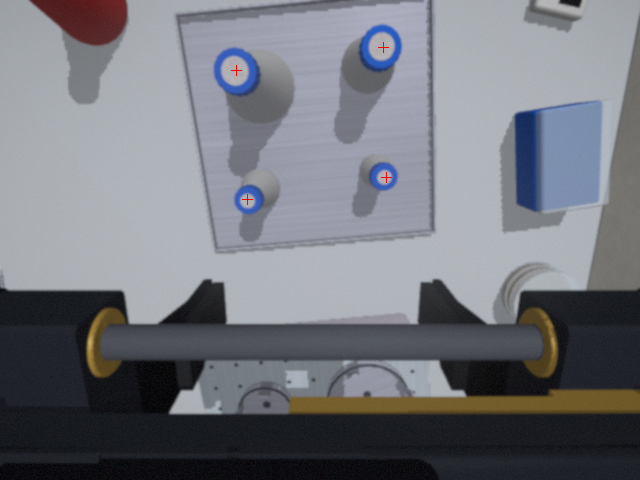

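```bash
cat > cap.py <<'E'
from h import *
im=cv2.imread('pics/w2_raw.png').astype(int); pose=([.5702,.1193,.3583],[-90.05,.01,-.2])
b=((im[:,:,0]-im[:,:,2])>60).astype(np.uint8)
for s,u,h in [("25",(385,177),.080),("50",(248,199),.098),("100",(383,47),.118),("250",(236,71),.148)]:
    l=np.zeros_like(b); l[u[1]-32:u[1]+33 if u[1]>32 else 80,u[0]-32:u[0]+33]=b[u[1]-32:u[1]+33,u[0]-32:u[0]+33]
    cs,hi=cv2.findContours(l,cv2.RETR_CCOMP,cv2.CHAIN_APPROX_NONE)
    inner=[c for c,x in zip(cs,hi[0]) if x[3]>=0]; c=max(inner,key=cv2.contourArea); e=cv2.fitEllipse(c)
    o=cv2.fitEllipse(max(cs,key=cv2.contourArea))
    print(s,np.round(e[0],1),np.round(e[1],1),wplane(e[0],h+.004,pose).round(4),wplane(o[0],h+.004-.01,pose).round(4))
plan([.496,.2425,.33],0,3)
E
python3 cap.py
```

```text
25 [384.  176.9] [15.6 16.1] [0.6385 0.1422 0.084 ] [0.6394 0.142  0.074 ]
50 [247.1 200.6] [15.3 16.2] [0.4891 0.1193 0.102 ] [0.4884 0.119  0.092 ]
100 [381.2  46.1] [26.8 29.3] [0.6251 0.2673 0.122 ] [0.6258 0.2685 0.112 ]
250 [234.4  70.4] [28.5 31.2] [0.4939 0.2429 0.152 ] [0.4928 0.244  0.142 ]
[[[-24.8, 9.4, 40.9], [0.01, -0.06, -0.0]], [[-24.8, 9.4, 40.9], [0.01, -0.06, -0.0]], [[-24.8, 9.4, 41.0], [0.01, -0.06, -0.0]]]
```

Emit:
{"api": "carry_out", "payload": {"targets": [[[-19,20,31],[0,0,0]],[[-19,20,31],[0,0,0]],[[-19,20,31],[0,0,0]],[[-19.5,20,31],[0,-0.2,0]],[[0,20,0],[0,0,0]],[[0,20,0],[0,0,0]],[[0,0,0],[0,0,0]],[[0,0,0],[0,0,0]],[[0,0,0],[0,0,0]]]}}

```text
time_s: 5.6
tool_pos: [0.4941, 0.2454, 0.2398]
tool_rot: [-90.0, -0.1, 0.1]
force: [-0.4, 0.3, 0.2]
grip_width: 0.0868
```

```bash
python3 -c "
from h import *
wlook('w3',[(.4935,.243,.152)])"
```

```text
5.6 [0.4941 0.2454 0.2398] [-89.96  -0.09   0.14] [-0.4  0.3  0.2] 0.086785286018833
```

View pics/w3.png

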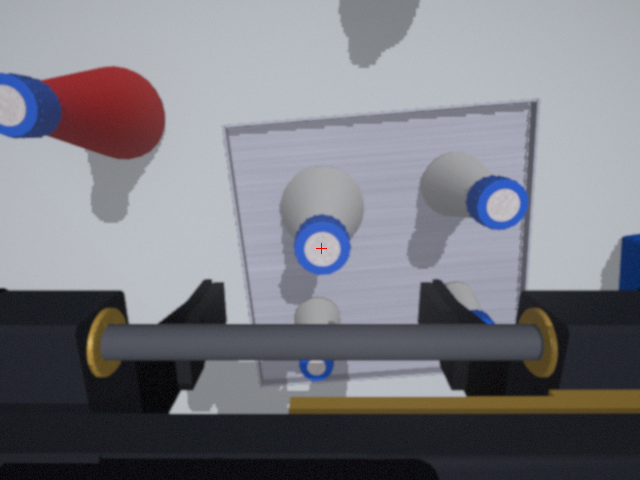

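Emit:
{"api": "carry_out", "payload": {"targets": [[[0,30,-2.4],[0,0,0]],[[0,30,0],[0,0,0]],[[0,30,0],[0,0,0]],[[0,18,0],[0,0,0]],[[0,10,0],[0,0,0]],[[0,0,0],[0,0,0]],[[0,0,0],[0,0,0]],[[0,0,0],[0,0,0]]]}}

```text
time_s: 6.45
tool_pos: [0.4942, 0.2439, 0.122]
tool_rot: [-90.0, -0.1, 0.2]
force: [0.6, -0.5, 0.6]
grip_width: 0.087
```

Emit:
{"api": "carry_out", "payload": {"targets": [[[0,0,0],[0,0,0]],[[0,0,0],[0,0,0]],[[0,0,0],[0,0,0]],[[0,0,0],[0,0,0]],[[0,0,0],[0,0,0]],[[0,0,0],[0,0,0]],[[0,0,0],[0,0,0]],[[0,0,0],[0,0,0]]], "jaw": 0, "squeeze": 30}}

```text
time_s: 7.25
tool_pos: [0.4935, 0.2433, 0.1205]
tool_rot: [-90.0, -0.0, 0.2]
force: [0.8, 0.1, -0.1]
grip_width: 0.0372
```

Gripped at 37 mm (38 mm cap). Lift.

Emit:
{"api": "carry_out", "payload": {"targets": [[[0,-8,0],[0,0,0]],[[0,-15,0],[0,0,0]],[[0,-30,0],[0,0,0]],[[0,-40,0],[0,0,0]],[[0,-45,0],[0,0,0]],[[0,-30,0],[0,0,0]],[[0,-10,0],[0,0,0]],[[0,0,0],[0,0,0]],[[0,0,0],[0,0,0]],[[0,0,0],[0,0,0]]]}}

```text
time_s: 8.25
tool_pos: [0.4922, 0.2426, 0.2963]
tool_rot: [-90.1, 0.2, 0.2]
force: [-0.6, 0.3, -2.9]
grip_width: 0.0369
```

```bash
python3 -c "
from h import *
wlook('w4')
im=env.read_camera('side');cv2.imwrite('pics/s4.png',im[:,:,::-1])
plan([.626,-.128,.298],0,10)"
```

```text
8.25 [0.4922 0.2426 0.2963] [-90.08   0.21   0.22] [-0.6  0.3 -2.9] 0.03694680702797364
[[[13.2, -0.1, -37.1], [0.01, 0.02, -0.02]], [[13.2, -0.1, -37.1], [0.01, 0.02, -0.02]], [[13.2, -0.1, -37.1], [0.01, 0.02, -0.02]], [[13.2, -0.1, -37.1], [0.01, 0.02, -0.02]], [[13.3, -0.1, -37.1], [0.01, 0.02, -0.02]], [[13.3, -0.1, -37.1], [0.01, 0.02, -0.02]], [[13.3, -0.1, -37.1], [0.01, 0.02, -0.02]], [[13.3, -0.1, -37.1], [0.01, 0.02, -0.02]], [[13.3, -0.1, -37.1], [0.01, 0.02, -0.02]], [[13.3, -0.1, -37.1], [0.01, 0.02, -0.02]]]
```

View pics/w4.png

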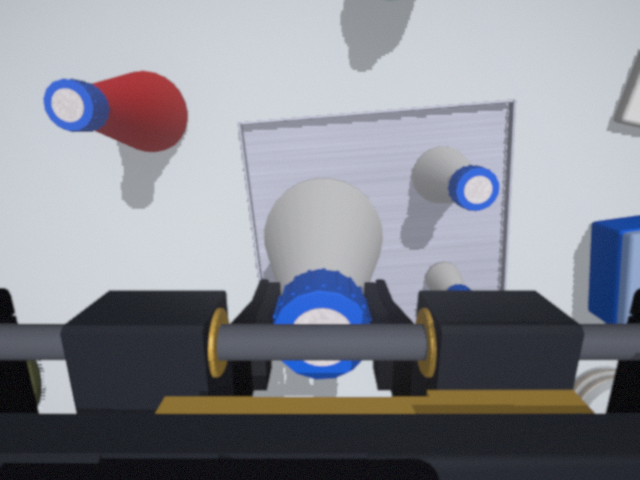

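View pics/s4.png

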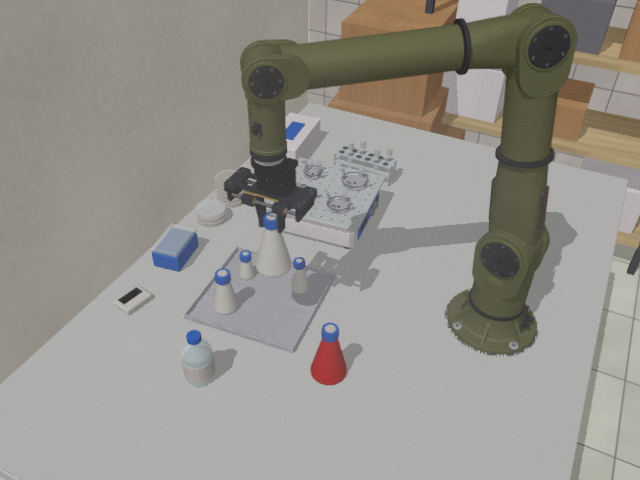

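Emit:
{"api": "carry_out", "payload": {"targets": [[[5,0,-14],[0,0,0]],[[11,0,-31],[0,0,0]],[[14,0,-39],[0,0,0]],[[15,0,-42],[0,0,0]],[[15,0,-42],[0,0,0]],[[15,0,-42],[0,0,0]],[[15,0,-42],[0,0,0]],[[15,0,-42],[0,0,0]],[[14,0,-39],[0,0,0]],[[10,0,-27],[0,0,0]],[[4,0,-11],[0,0,0]],[[0,0,0],[0,0,0]]]}}

```text
time_s: 9.55
tool_pos: [0.6274, -0.1291, 0.2969]
tool_rot: [-90.0, 0.1, 0.0]
force: [-0.6, -0.2, -3.2]
grip_width: 0.0373
```

Emit:
{"api": "carry_out", "payload": {"targets": [[[0,0,0],[0,0,0]],[[0,0,0],[0,0,0]],[[0,0,0],[0,0,0]]]}}

```text
time_s: 9.85
tool_pos: [0.6275, -0.1249, 0.299]
tool_rot: [-90.0, -0.0, 0.4]
force: [-0.3, 0.4, -2.2]
grip_width: 0.0371
```

```bash
cat > seat.py <<'E'
import sys
from h import *
s,name=sys.argv[1:3]
C={"25":(.640,-.259),"50":(.4985,-.143),"100":(.5065,-.2755),"250":(.626,-.128)}[s]
pose=wlook(name,[(C[0],C[1],.099)])
pts=np.r_[circ({"25":.025,"50":.0295,"100":.036,"250":.0465}[s],.099+.021)]+[C[0],C[1],0]
for c in("scene","side"):
    im=env.read_camera(c)[:,:,::-1].copy()
    q=proj(c,[C[0],C[1],.12])[0].astype(int); x0=max(q[0]-70,0); y0=max(q[1]-80,0)
    cv2.imwrite(f"pics/{name}_{c}.png",cv2.resize(im[y0:y0+120,x0:x0+140],None,fx=5,fy=5,interpolation=cv2.INTER_CUBIC))
E
python3 seat.py 250 p250
```

```text
9.85 [ 0.6275 -0.1249  0.299 ] [-8.999e+01 -2.000e-02  3.900e-01] [-0.3  0.4 -2.2] 0.03714246652469885
```

View pics/p250_scene.png

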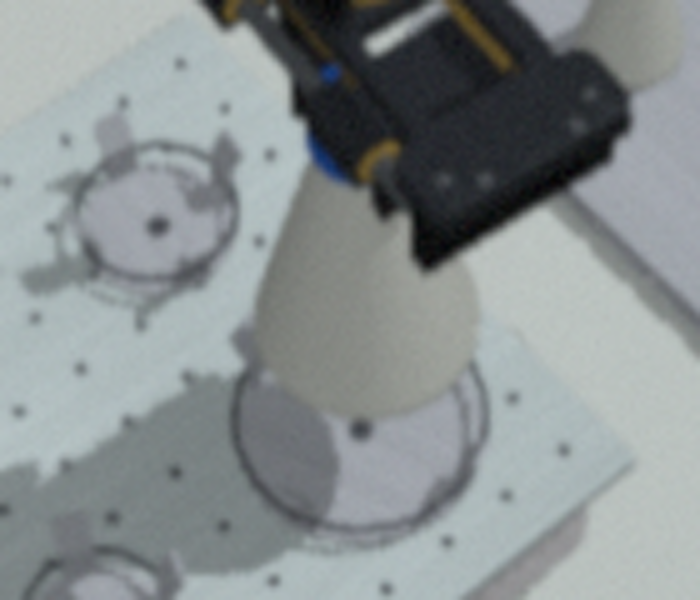

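View pics/p250.png

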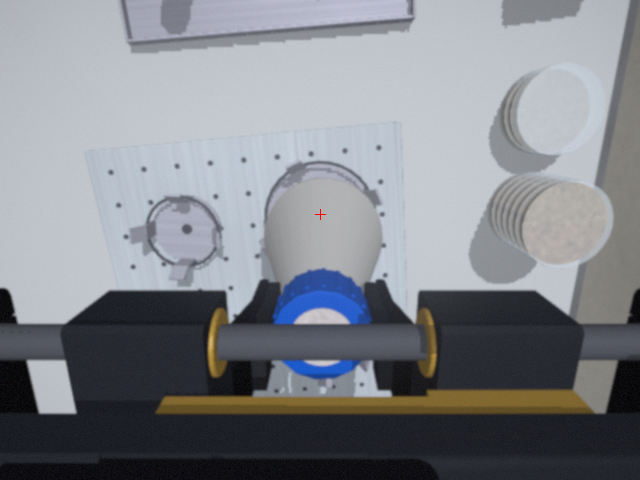

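Emit:
{"api": "carry_out", "payload": {"targets": [[[-1,10,-2],[0,0,0]],[[0,15,0],[0,0,0]],[[0,10,0],[0,0,0]],[[0,5,0],[0,0,0]],[[0,0,0],[0,0,0]],[[0,0,0],[0,0,0]],[[0,0,0],[0,0,0]],[[0,0,0],[0,0,0]]]}}

```text
time_s: 10.8
tool_pos: [0.627, -0.1291, 0.2592]
tool_rot: [-90.0, -0.1, 0.2]
force: [0.8, -0.8, -2.7]
grip_width: 0.037
```

```bash
python3 -c "
from h import *
for i in range(4):
    env.read_camera('wrist'); o=env.get_obs(); print(o['tool_pos'].round(4),o['force'].round(1))
"; python3 seat.py 250 q250
```

```text
[ 0.6269 -0.1292  0.2591] [-0.5 -0.1 -2.8]
[ 0.6269 -0.1292  0.259 ] [-0.2  0.9 -2.5]
[ 0.6268 -0.1292  0.2589] [-0.4 -0.1 -2.6]
[ 0.6267 -0.1292  0.2588] [ 0.4  0.2 -4.1]
11.0 [ 0.6267 -0.1292  0.2588] [-9.001e+01 -2.000e-02  2.200e-01] [ 0.4  0.2 -4.1] 0.03705117308033782
```

View pics/q250_scene.png

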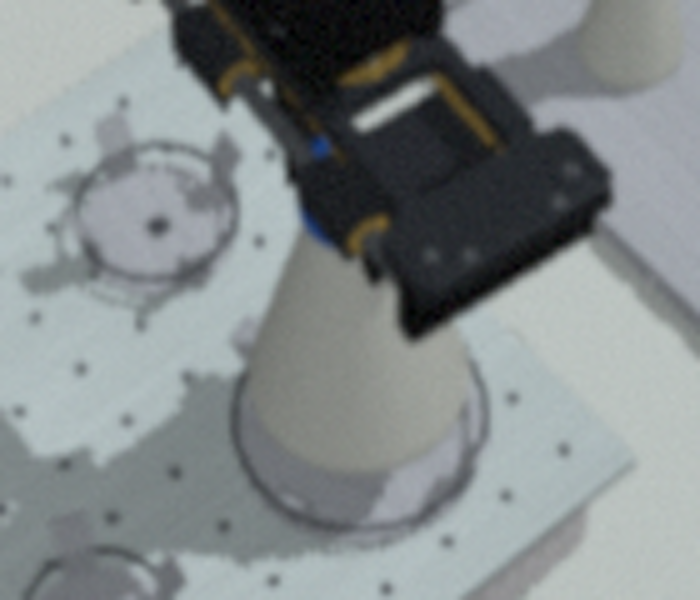

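View pics/q250_side.png

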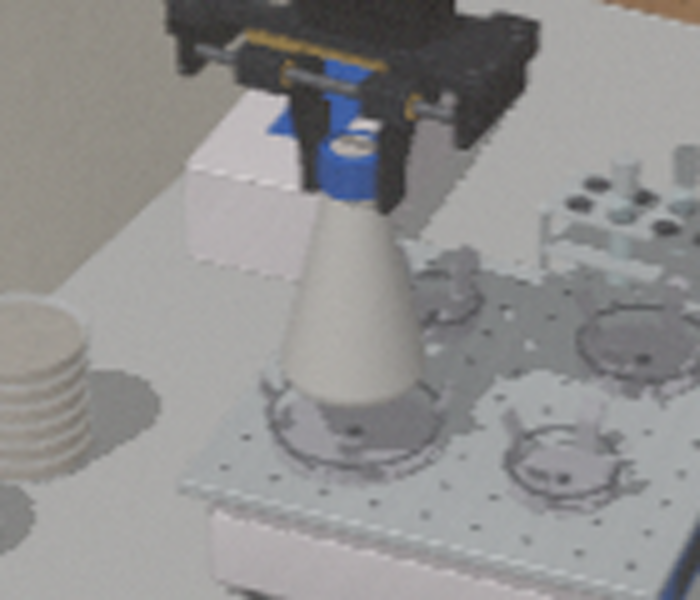

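Emit:
{"api": "carry_out", "payload": {"targets": [[[-1,10,1],[0,0,0]],[[0,10,0],[0,0,0]],[[0,10,0],[0,0,0]],[[0,6,0],[0,0,0]],[[0,0,0],[0,0,0]],[[0,0,0],[0,0,0]],[[0,0,0],[0,0,0]],[[0,0,0],[0,0,0]]]}}

```text
time_s: 11.95
tool_pos: [0.626, -0.1282, 0.2232]
tool_rot: [-90.0, -0.1, 0.2]
force: [-0.3, 0.6, -3.0]
grip_width: 0.0372
```

Emit:
{"api": "carry_out", "payload": {"targets": [[[0,2,0],[0,0,0]],[[0,1.5,0],[0,0,0]],[[0,0,0],[0,0,0]],[[0,0,0],[0,0,0]],[[0,0,0],[0,0,0]]]}}

```text
time_s: 12.45
tool_pos: [0.6257, -0.1282, 0.2191]
tool_rot: [-90.0, -0.0, 0.2]
force: [0.2, 0.5, -3.7]
grip_width: 0.0371
```

Weight still fully on the fingers; step down gently to contact.

Emit:
{"api": "carry_out", "payload": {"targets": [[[0,1.5,0],[0,0,0]],[[0,1,0],[0,0,0]],[[0,0,0],[0,0,0]],[[0,0,0],[0,0,0]],[[0,0,0],[0,0,0]]]}}

```text
time_s: 12.95
tool_pos: [0.6257, -0.1282, 0.2166]
tool_rot: [-90.0, -0.0, 0.2]
force: [-0.5, 0.9, -3.9]
grip_width: 0.0371
```

Emit:
{"api": "carry_out", "payload": {"targets": [[[0,1,0],[0,0,0]],[[0,1,0],[0,0,0]],[[0,0,0],[0,0,0]],[[0,0,0],[0,0,0]],[[0,0,0],[0,0,0]]]}}

```text
time_s: 13.45
tool_pos: [0.6261, -0.1282, 0.2154]
tool_rot: [-90.0, -0.1, 0.2]
force: [-0.4, 0.7, 3.7]
grip_width: 0.0369
```

Emit:
{"api": "carry_out", "payload": {"targets": [[[0,0,0],[0,0,0]],[[0,0,0],[0,0,0]],[[0,0,0],[0,0,0]],[[0,0,0],[0,0,0]],[[0,0,0],[0,0,0]],[[0,0,0],[0,0,0]]], "jaw": 1}}

```text
time_s: 14.05
tool_pos: [0.6256, -0.1282, 0.2144]
tool_rot: [-90.0, 0.0, 0.2]
force: [0.6, -0.3, 0.0]
grip_width: 0.0775
```

Emit:
{"api": "carry_out", "payload": {"targets": [[[0,-10,0],[0,0,0]],[[0,-20,0],[0,0,0]],[[0,-40,0],[0,0,0]],[[0,-40,0],[0,0,0]],[[0,0,0],[0,0,0]],[[0,0,0],[0,0,0]],[[0,0,0],[0,0,0]]]}}

```text
time_s: 14.75
tool_pos: [0.6251, -0.1282, 0.3236]
tool_rot: [-90.0, 0.1, 0.2]
force: [1.0, 0.1, -0.4]
grip_width: 0.0869
```

```bash
python3 seat.py 250 r250;python3 -c "
from h import *
plan([.6255,.2675,.30],0,9)"
```

```text
14.75 [ 0.6251 -0.1282  0.3236] [-90.     0.09   0.22] [ 1.   0.1 -0.4] 0.08694405516557498
[[[0.2, 2.6, 44.0], [-0.0, 0.02, -0.02]], [[0.2, 2.6, 44.0], [-0.0, 0.02, -0.02]], [[0.2, 2.6, 44.0], [-0.0, 0.02, -0.02]], [[0.2, 2.6, 44.0], [-0.0, 0.02, -0.02]], [[0.1, 2.6, 44.0], [-0.0, 0.02, -0.02]], [[0.1, 2.6, 44.0], [-0.0, 0.02, -0.02]], [[0.1, 2.6, 44.0], [-0.0, 0.02, -0.02]], [[0.1, 2.6, 44.0], [-0.0, 0.02, -0.02]], [[0.1, 2.6, 44.0], [-0.0, 0.02, -0.02]]]
```

View pics/r250_side.png

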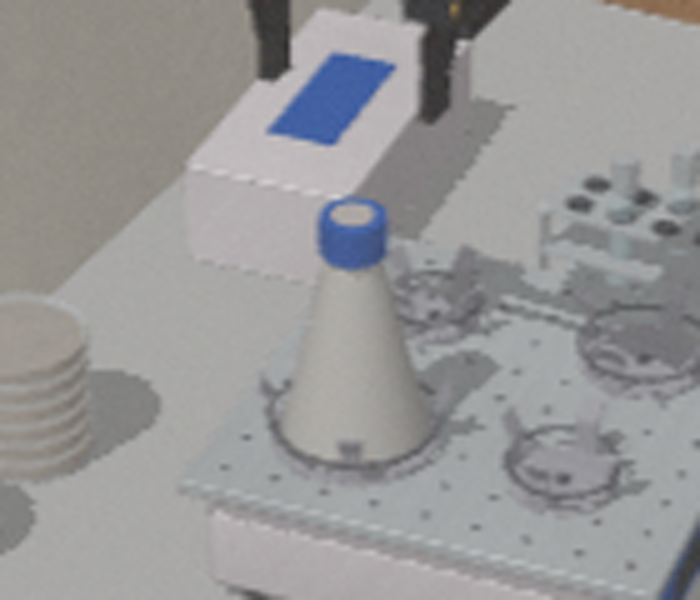

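View pics/r250.png

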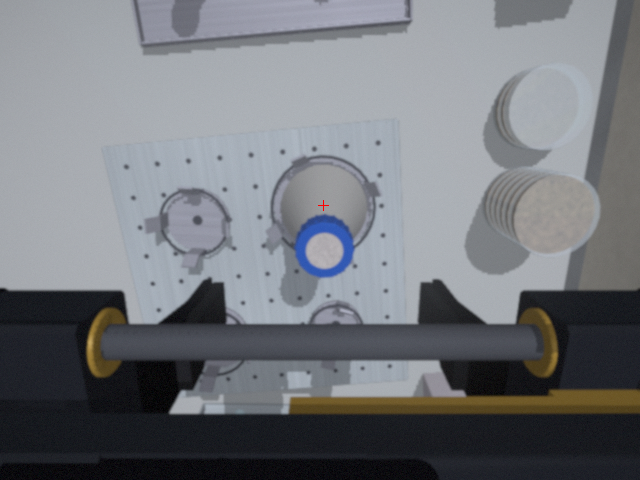

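Emit:
{"api": "carry_out", "payload": {"targets": [[[0,0,20],[0,0,0]],[[0,0,40],[0,0,0]],[[0,0,48],[0,0,0]],[[0,0,48],[0,0,0]],[[0,0,48],[0,0,0]],[[0,0,48],[0,0,0]],[[0,12,48],[0,0,0]],[[0,25,43],[0,0,0]],[[0,30,35],[0,0,0]],[[0,25,18],[0,0,0]],[[0,0,0],[0,0,0]],[[0,0,0],[0,0,0]]]}}

```text
time_s: 16.1
tool_pos: [0.6239, 0.2671, 0.2318]
tool_rot: [-90.1, 0.1, 0.2]
force: [0.4, -0.3, 0.3]
grip_width: 0.0872
```

Emit:
{"api": "carry_out", "payload": {"targets": [[[0,0,0],[0,0,0]],[[0,0,0],[0,0,0]],[[0,0,0],[0,0,0]]]}}

```text
time_s: 16.4
tool_pos: [0.625, 0.2666, 0.2339]
tool_rot: [-90.0, -0.1, 0.1]
force: [-0.3, 0.6, 0.8]
grip_width: 0.0868
```

```bash
python3 -c "
from h import *
wlook('w5',[(.6255,.2675,.122)])"
```

```text
16.4 [0.625  0.2666 0.2339] [-89.99  -0.12   0.1 ] [-0.3  0.6  0.8] 0.0867920206646302
```

View pics/w5.png

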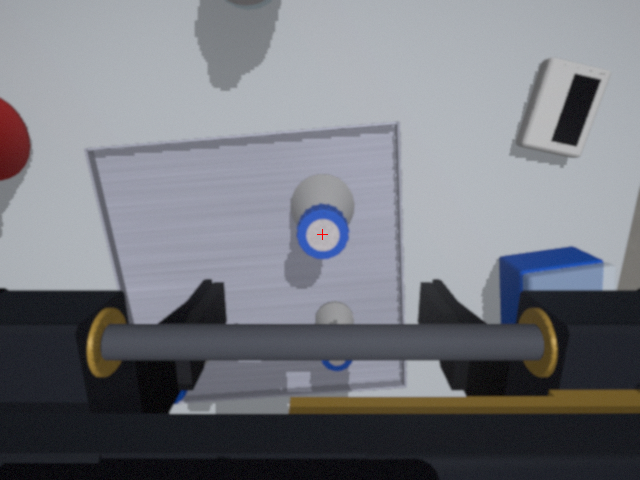

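Emit:
{"api": "carry_out", "payload": {"targets": [[[0.5,30,1],[0,0,0]],[[0,36,0],[0,0,0]],[[0,36,0],[0,0,0]],[[0,25,0],[0,0,0]],[[0,14,0],[0,0,0]],[[0,0,0],[0,0,0]],[[0,0,0],[0,0,0]],[[0,0,0],[0,0,0]]]}}

```text
time_s: 17.25
tool_pos: [0.6258, 0.2695, 0.0937]
tool_rot: [-89.9, -0.2, 0.2]
force: [-0.4, -0.6, 0.4]
grip_width: 0.0868
```

Emit:
{"api": "carry_out", "payload": {"targets": [[[0,0,0],[0,0,0]],[[0,0,0],[0,0,0]],[[0,0,0],[0,0,0]],[[0,0,0],[0,0,0]],[[0,0,0],[0,0,0]],[[0,0,0],[0,0,0]],[[0,0,0],[0,0,0]],[[0,0,0],[0,0,0]]], "jaw": 0, "squeeze": 30}}

```text
time_s: 18.05
tool_pos: [0.6247, 0.2688, 0.0915]
tool_rot: [-90.0, -0.0, 0.2]
force: [-0.4, -0.5, -0.0]
grip_width: 0.0371
```

Emit:
{"api": "carry_out", "payload": {"targets": [[[0,-8,0],[0,0,0]],[[0,-20,0],[0,0,0]],[[0,-40,0],[0,0,0]],[[0,-48,0],[0,0,0]],[[0,-42,0],[0,0,0]],[[-5,-20,-12],[0,0,0]],[[-14,-2,-32],[0,0,0]],[[-18,0,-43],[0,0,0]],[[-18,0,-43],[0,0,0]],[[-18,0,-43],[0,0,0]],[[-18,0,-43],[0,0,0]],[[-18,0,-43],[0,0,0]]]}}

```text
time_s: 19.25
tool_pos: [0.5143, 0.0067, 0.2704]
tool_rot: [-90.0, 0.1, 0.1]
force: [1.0, -0.8, -2.1]
grip_width: 0.0371
```

Emit:
{"api": "carry_out", "payload": {"targets": [[[-8,0,-45],[0,0,0]],[[-1,0,-46],[0,0,0]],[[0,0,-46],[0,0,0]],[[0,0,-46],[0,0,0]],[[0,0,-42],[0,0,0]],[[0,0,-32],[0,0,0]],[[0,0,-18],[0,0,0]],[[0,0,-9],[0,0,0]],[[0,0,0],[0,0,0]],[[0,0,0],[0,0,0]],[[0,0,0],[0,0,0]],[[0,0,0],[0,0,0]]]}}

```text
time_s: 20.45
tool_pos: [0.5092, -0.273, 0.2718]
tool_rot: [-90.0, -0.0, 0.4]
force: [0.4, 0.1, -1.5]
grip_width: 0.0373
```

```bash
python3 seat.py 100 p100
```

```text
20.45 [ 0.5092 -0.273   0.2718] [-9.0e+01 -2.0e-02  3.7e-01] [ 0.4  0.1 -1.5] 0.0372709682551018
```

View pics/p100_side.png

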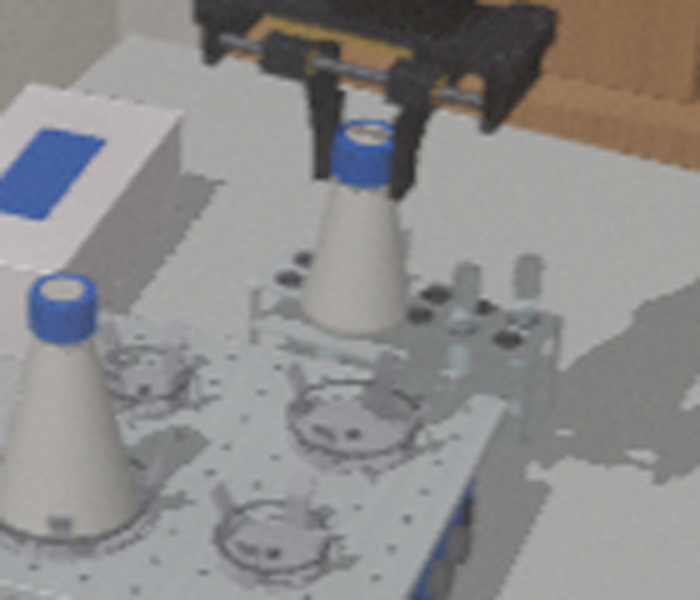

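View pics/p100.png

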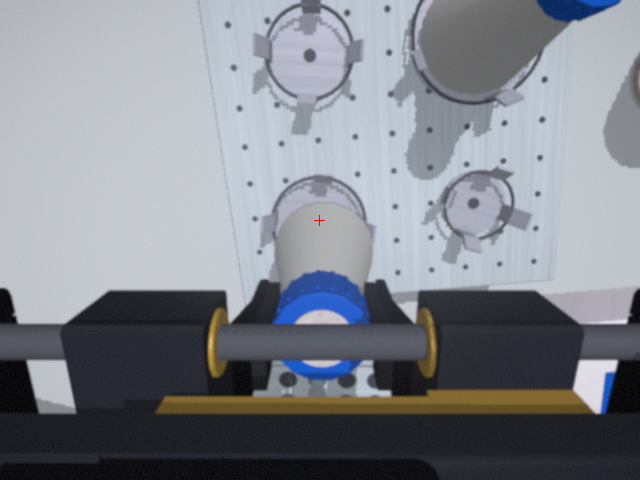

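Emit:
{"api": "carry_out", "payload": {"targets": [[[-1,12,-1],[0,0,0]],[[-0.5,18,0],[0,0,0]],[[0,12,0],[0,0,0]],[[0,5,0],[0,0,0]],[[0,0,0],[0,0,0]],[[0,0,0],[0,0,0]],[[0,0,0],[0,0,0]],[[0,0,0],[0,0,0]],[[0,0,0],[0,0,0]]]}}

```text
time_s: 21.5
tool_pos: [0.5074, -0.2757, 0.2251]
tool_rot: [-90.0, -0.0, 0.2]
force: [0.2, 0.8, -2.0]
grip_width: 0.0372
```

Emit:
{"api": "carry_out", "payload": {"targets": [[[-0.7,10,0.8],[0,0,0]],[[0,10,0],[0,0,0]],[[0,9,0],[0,0,0]],[[0,4,0],[0,0,0]],[[0,2,0],[0,0,0]],[[0,0,0],[0,0,0]],[[0,0,0],[0,0,0]],[[0,0,0],[0,0,0]],[[0,0,0],[0,0,0]]]}}

```text
time_s: 22.4
tool_pos: [0.5067, -0.2749, 0.1899]
tool_rot: [-90.0, -0.0, 0.2]
force: [-0.3, -0.8, -1.4]
grip_width: 0.0368
```

Emit:
{"api": "carry_out", "payload": {"targets": [[[0,1.5,0],[0,0,0]],[[0,1,0],[0,0,0]],[[0,0,0],[0,0,0]],[[0,0,0],[0,0,0]],[[0,0,0],[0,0,0]]]}}

```text
time_s: 22.9
tool_pos: [0.5065, -0.2748, 0.1871]
tool_rot: [-90.0, 0.0, 0.2]
force: [0.4, 0.5, -2.0]
grip_width: 0.0373
```

Emit:
{"api": "carry_out", "payload": {"targets": [[[0,1,0],[0,0,0]],[[0,0.7,0],[0,0,0]],[[0,0,0],[0,0,0]],[[0,0,0],[0,0,0]],[[0,0,0],[0,0,0]]]}}

```text
time_s: 23.4
tool_pos: [0.5069, -0.275, 0.1863]
tool_rot: [-90.1, -0.1, 0.2]
force: [-0.5, 0.5, 5.2]
grip_width: 0.0372
```

Contact. Release and retreat.

Emit:
{"api": "carry_out", "payload": {"targets": [[[0,0,0],[0,0,0]],[[0,0,0],[0,0,0]],[[0,0,0],[0,0,0]],[[0,0,0],[0,0,0]],[[0,0,0],[0,0,0]],[[0,0,0],[0,0,0]]], "jaw": 1}}

```text
time_s: 24.0
tool_pos: [0.5065, -0.2748, 0.1852]
tool_rot: [-90.0, 0.0, 0.2]
force: [0.6, -0.7, 0.1]
grip_width: 0.0774
```

Emit:
{"api": "carry_out", "payload": {"targets": [[[0,-10,0],[0,0,0]],[[0,-20,0],[0,0,0]],[[0,-40,0],[0,0,0]],[[0,-40,0],[0,0,0]],[[0,0,0],[0,0,0]],[[0,0,0],[0,0,0]],[[0,0,0],[0,0,0]]]}}

```text
time_s: 24.7
tool_pos: [0.506, -0.2747, 0.2945]
tool_rot: [-90.0, 0.1, 0.2]
force: [-0.1, 0.7, -1.0]
grip_width: 0.0868
```

```bash
python3 seat.py 100 r100;python3 -c "
from h import *
plan([.489,.1195,.2],0,9)"
```

```text
24.7 [ 0.506  -0.2747  0.2945] [-8.997e+01  8.000e-02  2.200e-01] [-0.1  0.7 -1. ] 0.08684702716235444
[[[-1.7, 10.5, 43.8], [-0.01, 0.02, -0.01]], [[-1.7, 10.5, 43.8], [-0.01, 0.02, -0.01]], [[-1.7, 10.5, 43.8], [-0.01, 0.02, -0.01]], [[-1.7, 10.5, 43.8], [-0.01, 0.02, -0.01]], [[-1.8, 10.5, 43.8], [-0.01, 0.02, -0.01]], [[-1.8, 10.5, 43.8], [-0.01, 0.02, -0.01]], [[-1.8, 10.5, 43.8], [-0.01, 0.02, -0.01]], [[-1.8, 10.5, 43.8], [-0.01, 0.02, -0.01]], [[-1.9, 10.4, 43.8], [-0.01, 0.02, -0.01]]]
```

View pics/r100_side.png

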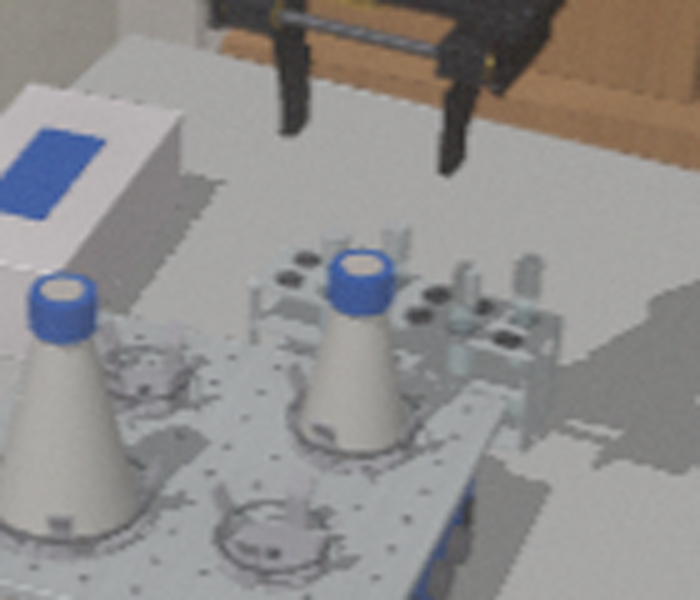

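View pics/r100_scene.png

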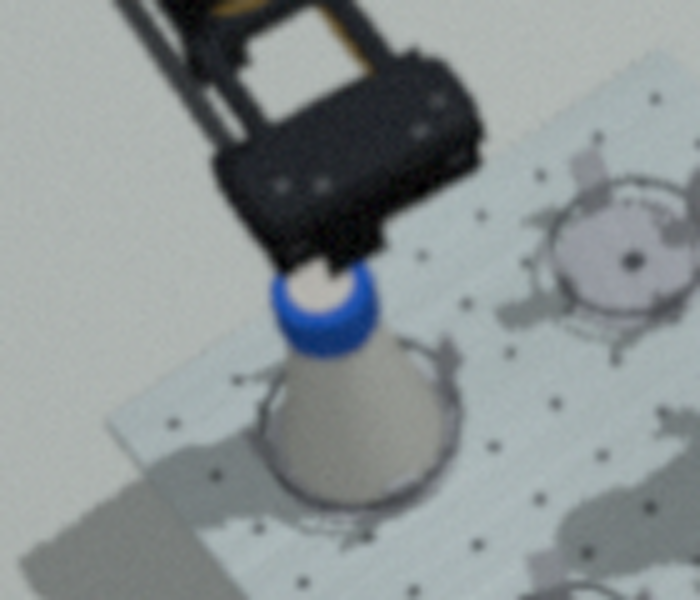

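Emit:
{"api": "carry_out", "payload": {"targets": [[[0,0,20],[0,0,0]],[[-2,0,40],[0,0,0]],[[-3,0,48],[0,0,0]],[[-3,0,48],[0,0,0]],[[-3,0,48],[0,0,0]],[[-3,0,48],[0,0,0]],[[-3,10,48],[0,0,0]],[[0,20,43],[0,0,0]],[[0,28,34],[0,0,0]],[[0,22,17],[0,0,0]],[[0,0,0],[0,0,0]],[[0,0,0],[0,0,0]]]}}

```text
time_s: 26.05
tool_pos: [0.4872, 0.1195, 0.2152]
tool_rot: [-90.0, 0.1, 0.3]
force: [0.4, -0.9, 0.4]
grip_width: 0.0871
```

Emit:
{"api": "carry_out", "payload": {"targets": [[[0,0,0],[0,0,0]],[[0,0,0],[0,0,0]],[[0,0,0],[0,0,0]]]}}

```text
time_s: 26.35
tool_pos: [0.4886, 0.1182, 0.2161]
tool_rot: [-90.0, -0.1, 0.1]
force: [-0.0, -0.6, 0.4]
grip_width: 0.087
```

```bash
python3 -c "
from h import *
wlook('w6',[(.489,.1195,.102)])"
```

```text
26.35 [0.4886 0.1182 0.2161] [-9.001e+01 -8.000e-02  1.100e-01] [-0.  -0.6  0.4] 0.08695157970573542
```

View pics/w6.png

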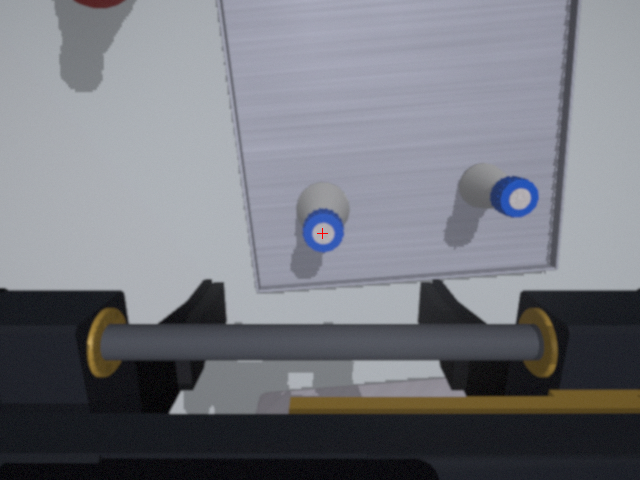

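Emit:
{"api": "carry_out", "payload": {"targets": [[[0.3,30,0.5],[0,0,0]],[[0,36,0],[0,0,0]],[[0,36,0],[0,0,0]],[[0,26,0],[0,0,0]],[[0,14,0],[0,0,0]],[[0,0,0],[0,0,0]],[[0,0,0],[0,0,0]],[[0,0,0],[0,0,0]]]}}

```text
time_s: 27.2
tool_pos: [0.4897, 0.1199, 0.075]
tool_rot: [-90.0, -0.2, 0.2]
force: [-0.7, 0.3, -0.1]
grip_width: 0.0871
```

Emit:
{"api": "carry_out", "payload": {"targets": [[[0,0,0],[0,0,0]],[[0,0,0],[0,0,0]],[[0,0,0],[0,0,0]],[[0,0,0],[0,0,0]],[[0,0,0],[0,0,0]],[[0,0,0],[0,0,0]],[[0,0,0],[0,0,0]],[[0,0,0],[0,0,0]],[[0,0,0],[0,0,0]]], "jaw": 0, "squeeze": 30}}

```text
time_s: 28.1
tool_pos: [0.4884, 0.1196, 0.0733]
tool_rot: [-90.0, -0.0, 0.2]
force: [0.4, -0.4, -0.1]
grip_width: 0.0286
```

Emit:
{"api": "carry_out", "payload": {"targets": [[[0,-8,0],[0,0,0]],[[0,-20,0],[0,0,0]],[[0,-40,0],[0,0,0]],[[0,-46,0],[0,0,0]],[[0,-40,-3],[0,0,0]],[[1,-20,-16],[0,0,0]],[[2,-2,-34],[0,0,0]],[[2,0,-42],[0,0,0]],[[2,0,-44],[0,0,0]],[[2,0,-44],[0,0,0]],[[1,0,-38],[0,0,0]],[[0,0,-26],[0,0,0]]]}}

```text
time_s: 29.3
tool_pos: [0.4986, -0.1307, 0.2496]
tool_rot: [-90.1, 0.0, 0.0]
force: [-0.9, -0.2, -1.5]
grip_width: 0.0293
```

Emit:
{"api": "carry_out", "payload": {"targets": [[[0,0,-12],[0,0,0]],[[0,0,-4],[0,0,0]],[[0,0,0],[0,0,0]],[[0,10,0],[0,0,0]],[[0,15,0],[0,0,0]],[[0,10,0],[0,0,0]],[[0,5,0],[0,0,0]],[[0,0,0],[0,0,0]],[[0,0,0],[0,0,0]],[[0,0,0],[0,0,0]],[[0,0,0],[0,0,0]],[[0,0,0],[0,0,0]]]}}

```text
time_s: 30.5
tool_pos: [0.4995, -0.1435, 0.2097]
tool_rot: [-90.0, -0.0, 0.2]
force: [-0.1, 0.3, -1.2]
grip_width: 0.0291
```

```bash
python3 seat.py 50 p50
```

```text
30.5 [ 0.4995 -0.1435  0.2097] [-9.002e+01 -4.000e-02  2.200e-01] [-0.1  0.3 -1.2] 0.029124990850625376
```

View pics/p50.png

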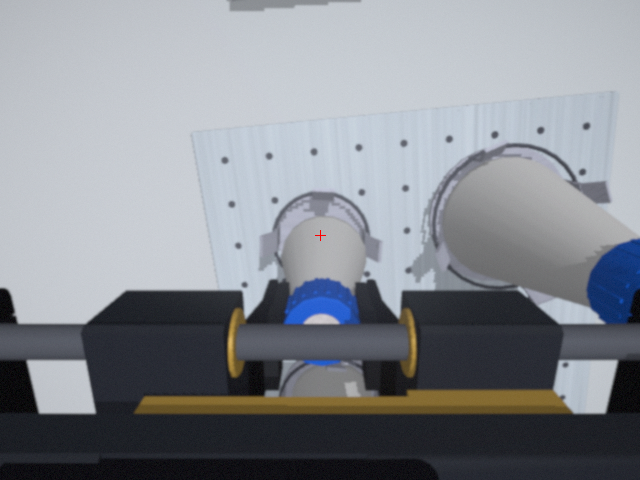

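View pics/p50_side.png

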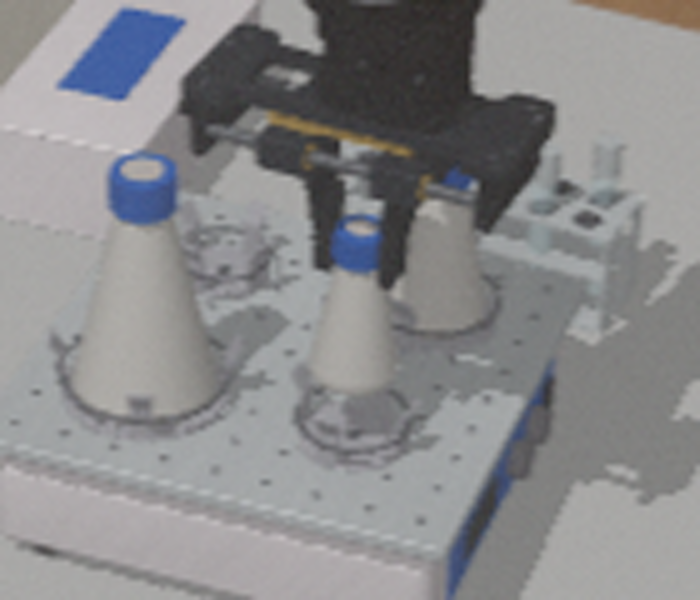

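Emit:
{"api": "carry_out", "payload": {"targets": [[[-0.8,10,0.4],[0,0,0]],[[0,10,0],[0,0,0]],[[0,10,0],[0,0,0]],[[0,5,0],[0,0,0]],[[0,2,0],[0,0,0]],[[0,0,0],[0,0,0]],[[0,0,0],[0,0,0]],[[0,0,0],[0,0,0]],[[0,0,0],[0,0,0]]]}}

```text
time_s: 31.55
tool_pos: [0.4987, -0.1431, 0.1727]
tool_rot: [-90.0, -0.0, 0.2]
force: [-1.2, -0.2, -0.6]
grip_width: 0.0289
```

Emit:
{"api": "carry_out", "payload": {"targets": [[[0,1.2,0],[0,0,0]],[[0,1,0],[0,0,0]],[[0,0,0],[0,0,0]],[[0,0,0],[0,0,0]],[[0,0,0],[0,0,0]]]}}

```text
time_s: 32.05
tool_pos: [0.4985, -0.143, 0.1701]
tool_rot: [-90.0, 0.0, 0.2]
force: [0.2, -0.2, -0.8]
grip_width: 0.0288
```

Emit:
{"api": "carry_out", "payload": {"targets": [[[0,1,0],[0,0,0]],[[0,1,0],[0,0,0]],[[0,0,0],[0,0,0]],[[0,0,0],[0,0,0]],[[0,0,0],[0,0,0]]]}}

```text
time_s: 32.55
tool_pos: [0.4986, -0.143, 0.1683]
tool_rot: [-90.0, -0.0, 0.2]
force: [0.0, 0.4, 0.4]
grip_width: 0.0291
```

```bash
python3 seat.py 50 q50
```

```text
32.55 [ 0.4986 -0.143   0.1683] [-9.001e+01 -2.000e-02  2.200e-01] [0.  0.4 0.4] 0.029058278905022997
```

View pics/q50_side.png

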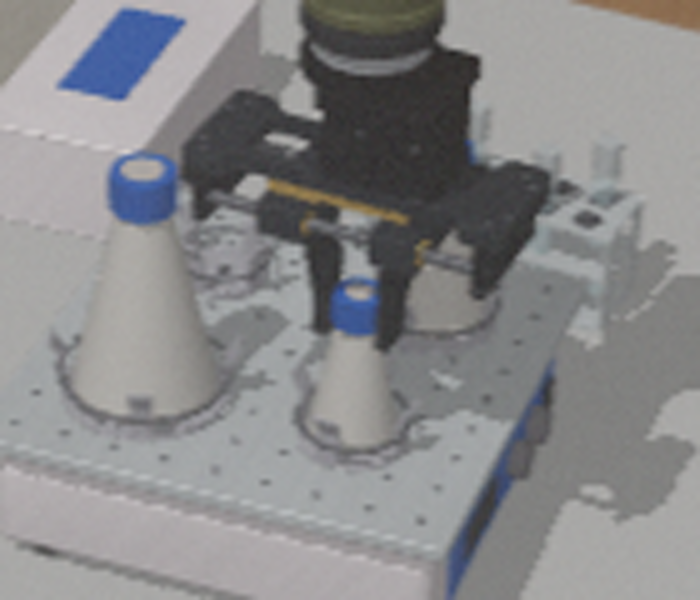

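Just touching; one millimetre more, then release and retreat.

Emit:
{"api": "carry_out", "payload": {"targets": [[[0,0.8,0],[0,0,0]],[[0,0,0],[0,0,0]],[[0,0,0],[0,0,0]],[[0,0,0],[0,0,0]]]}}

```text
time_s: 33.1
tool_pos: [0.4989, -0.1431, 0.1681]
tool_rot: [-90.0, -0.1, 0.2]
force: [-1.0, 0.4, 5.4]
grip_width: 0.0291
```

Emit:
{"api": "carry_out", "payload": {"targets": [[[0,0,0],[0,0,0]],[[0,0,0],[0,0,0]],[[0,0,0],[0,0,0]],[[0,0,0],[0,0,0]],[[0,0,0],[0,0,0]],[[0,0,0],[0,0,0]]], "jaw": 0.8}}

```text
time_s: 33.7
tool_pos: [0.4984, -0.1429, 0.1672]
tool_rot: [-90.0, 0.0, 0.2]
force: [-0.7, -0.7, -0.6]
grip_width: 0.0667
```

Emit:
{"api": "carry_out", "payload": {"targets": [[[0,-10,0],[0,0,0]],[[0,-20,0],[0,0,0]],[[0,-40,0],[0,0,0]],[[0,-40,0],[0,0,0]],[[0,0,0],[0,0,0]],[[0,0,0],[0,0,0]],[[0,0,0],[0,0,0]]]}}

```text
time_s: 34.4
tool_pos: [0.4979, -0.1429, 0.2766]
tool_rot: [-90.0, 0.1, 0.2]
force: [-0.3, -0.1, -0.9]
grip_width: 0.0696
```

```bash
python3 seat.py 50 r50;python3 -c "
from h import *
plan([.639,.142,.2],0,8)"
```

```text
34.4 [ 0.4979 -0.1429  0.2766] [-8.999e+01  8.000e-02  2.200e-01] [-0.3 -0.1 -0.9] 0.06959521195418131
[[[17.8, 9.5, 35.5], [-0.01, 0.03, -0.02]], [[17.8, 9.5, 35.5], [-0.01, 0.03, -0.02]], [[17.8, 9.5, 35.5], [-0.01, 0.03, -0.02]], [[17.8, 9.5, 35.6], [-0.01, 0.03, -0.02]], [[17.7, 9.5, 35.6], [-0.01, 0.03, -0.02]], [[17.7, 9.5, 35.6], [-0.01, 0.03, -0.02]], [[17.7, 9.5, 35.6], [-0.01, 0.03, -0.02]], [[17.7, 9.5, 35.6], [-0.01, 0.03, -0.02]]]
```

View pics/r50_side.png

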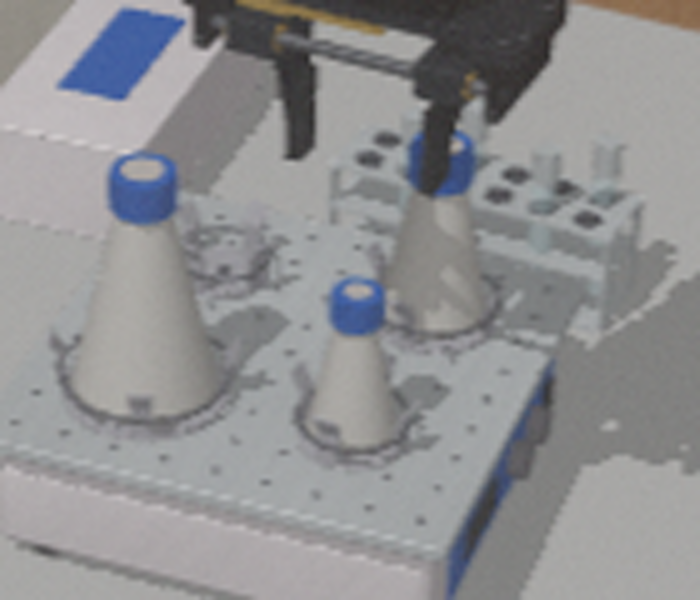

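View pics/r50.png

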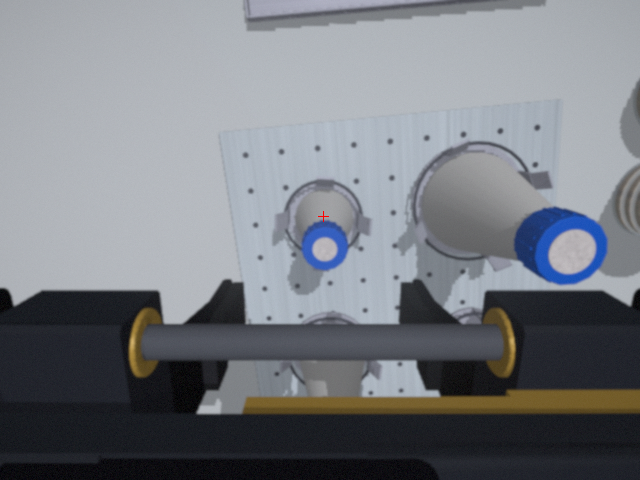

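Emit:
{"api": "carry_out", "payload": {"targets": [[[0,0,20],[0,0,0]],[[2,0,40],[0,0,0]],[[10,0,46],[0,0,0]],[[22,0,44],[0,0,0]],[[26,0,41],[0,0,0]],[[27,10,38],[0,0,0]],[[27,20,30],[0,0,0]],[[18,25,18],[0,0,0]],[[9,20,8],[0,0,0]],[[0,5,0],[0,0,0]],[[0,0,0],[0,0,0]],[[0,0,0],[0,0,0]]]}}

```text
time_s: 35.75
tool_pos: [0.6385, 0.1417, 0.1982]
tool_rot: [-90.0, -0.0, 0.2]
force: [0.9, -0.5, 0.5]
grip_width: 0.0697
```

Emit:
{"api": "carry_out", "payload": {"targets": [[[0,0,0],[0,0,0]],[[0,0,0],[0,0,0]],[[0,0,0],[0,0,0]]]}}

```text
time_s: 36.05
tool_pos: [0.6386, 0.1421, 0.1983]
tool_rot: [-90.0, -0.1, 0.2]
force: [0.5, -1.0, -0.4]
grip_width: 0.0695
```

```bash
python3 -c "
from h import *
wlook('w7',[(.639,.142,.084)])"
```

```text
36.05 [0.6386 0.1421 0.1983] [-9.002e+01 -9.000e-02  1.800e-01] [ 0.5 -1.  -0.4] 0.06950196455575464
```

View pics/w7.png

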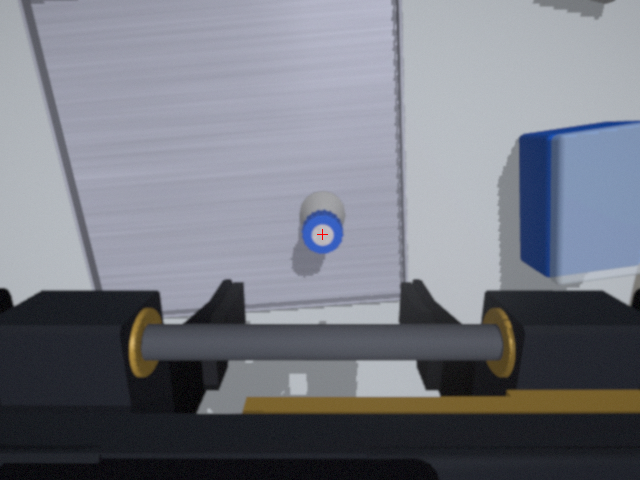

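Down 142 mm, grip.

Emit:
{"api": "carry_out", "payload": {"targets": [[[0,30,-0.3],[0,0,0]],[[0,36,0],[0,0,0]],[[0,36,0],[0,0,0]],[[0,26,0],[0,0,0]],[[0,14,0],[0,0,0]],[[0,0,0],[0,0,0]],[[0,0,0],[0,0,0]],[[0,0,0],[0,0,0]]]}}

```text
time_s: 36.9
tool_pos: [0.6398, 0.1428, 0.0574]
tool_rot: [-90.0, -0.2, 0.2]
force: [-0.8, 0.2, -0.5]
grip_width: 0.0698
```

Emit:
{"api": "carry_out", "payload": {"targets": [[[0,0,0],[0,0,0]],[[0,0,0],[0,0,0]],[[0,0,0],[0,0,0]],[[0,0,0],[0,0,0]],[[0,0,0],[0,0,0]],[[0,0,0],[0,0,0]],[[0,0,0],[0,0,0]],[[0,0,0],[0,0,0]],[[0,0,0],[0,0,0]]], "jaw": 0, "squeeze": 30}}

```text
time_s: 37.8
tool_pos: [0.6384, 0.1422, 0.0552]
tool_rot: [-90.0, 0.0, 0.2]
force: [1.0, 0.4, -0.2]
grip_width: 0.0287
```

Emit:
{"api": "carry_out", "payload": {"targets": [[[0,-8,0],[0,0,0]],[[0,-20,0],[0,0,0]],[[0,-40,0],[0,0,0]],[[0,-48,0],[0,0,0]],[[0,-48,0],[0,0,0]],[[0,-48,0],[0,0,0]],[[0,-40,0],[0,0,0]],[[0,-20,0],[0,0,0]],[[0,-8,0],[0,0,0]],[[0,0,0],[0,0,0]],[[0,0,0],[0,0,0]]]}}

```text
time_s: 38.9
tool_pos: [0.6379, 0.142, 0.3337]
tool_rot: [-90.0, 0.1, 0.2]
force: [-0.0, -0.7, -1.0]
grip_width: 0.0293
```

Emit:
{"api": "carry_out", "payload": {"targets": [[[0,0,-12],[0,0,0]],[[0,0,-32],[0,0,0]],[[0,0,-45],[0,0,0]],[[0,0,-46],[0,0,0]],[[0,0,-46],[0,0,0]],[[0,0,-46],[0,0,0]],[[0,0,-46],[0,0,0]],[[0,0,-46],[0,0,0]],[[0,0,-40],[0,0,0]],[[0.8,0,-27],[0,0,0]],[[0.8,0,-11],[0,0,0]],[[0,0,-4],[0,0,0]]]}}

```text
time_s: 40.1
tool_pos: [0.6408, -0.2604, 0.3338]
tool_rot: [-89.9, 0.1, 0.1]
force: [1.3, -0.5, -0.1]
grip_width: 0.0291
```

Emit:
{"api": "carry_out", "payload": {"targets": [[[0,0,0],[0,0,0]],[[0,0,0],[0,0,0]],[[0,0,0],[0,0,0]],[[0,15,0],[0,0,0]],[[0,30,0],[0,0,0]],[[0,35,0],[0,0,0]],[[0,30,0],[0,0,0]],[[0,22,0],[0,0,0]],[[0,10,0],[0,0,0]],[[0,0,0],[0,0,0]],[[0,0,0],[0,0,0]],[[0,0,0],[0,0,0]]]}}

```text
time_s: 41.3
tool_pos: [0.6426, -0.2587, 0.1954]
tool_rot: [-90.1, -0.2, 0.2]
force: [0.3, 0.6, -0.7]
grip_width: 0.029
```

```bash
python3 seat.py 25 p25
```

```text
41.3 [ 0.6426 -0.2587  0.1954] [-90.07  -0.16   0.24] [ 0.3  0.6 -0.7] 0.028977768593151817
```

View pics/p25.png

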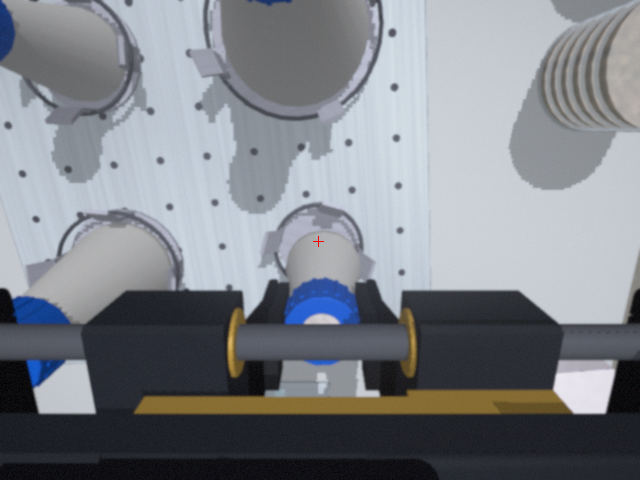

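View pics/p25_scene.png

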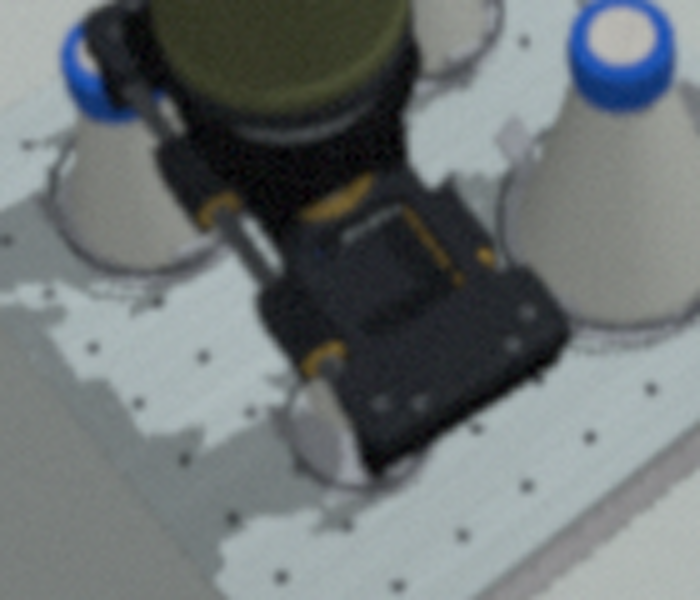

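Emit:
{"api": "carry_out", "payload": {"targets": [[[-1.5,8,0],[0,0,0]],[[0,10,0],[0,0,0]],[[0,5,0],[0,0,0]],[[0,0,0],[0,0,0]],[[0,0,0],[0,0,0]],[[0,0,0],[0,0,0]],[[0,0,0],[0,0,0]]]}}

```text
time_s: 42.15
tool_pos: [0.6403, -0.2588, 0.1708]
tool_rot: [-90.0, -0.0, 0.2]
force: [0.1, 0.4, 0.3]
grip_width: 0.0291
```

Emit:
{"api": "carry_out", "payload": {"targets": [[[-0.2,7,0],[0,0,0]],[[0,6,0],[0,0,0]],[[0,3,0],[0,0,0]],[[0,1,0],[0,0,0]],[[0,0,0],[0,0,0]],[[0,0,0],[0,0,0]],[[0,0,0],[0,0,0]],[[0,0,0],[0,0,0]]]}}

```text
time_s: 42.95
tool_pos: [0.64, -0.2588, 0.1536]
tool_rot: [-90.0, -0.0, 0.2]
force: [-1.1, -0.9, -1.3]
grip_width: 0.029
```

Emit:
{"api": "carry_out", "payload": {"targets": [[[0,1,0],[0,0,0]],[[0,1,0],[0,0,0]],[[0,0,0],[0,0,0]],[[0,0,0],[0,0,0]],[[0,0,0],[0,0,0]],[[0,0,0],[0,0,0]]]}}

```text
time_s: 43.55
tool_pos: [0.6399, -0.2588, 0.1514]
tool_rot: [-90.0, -0.0, 0.2]
force: [0.4, -0.2, -0.6]
grip_width: 0.0292
```

Emit:
{"api": "carry_out", "payload": {"targets": [[[0,1,0],[0,0,0]],[[0,0.7,0],[0,0,0]],[[0,0,0],[0,0,0]],[[0,0,0],[0,0,0]],[[0,0,0],[0,0,0]],[[0,0,0],[0,0,0]]]}}

```text
time_s: 44.15
tool_pos: [0.6401, -0.2588, 0.1502]
tool_rot: [-90.0, -0.0, 0.2]
force: [-0.3, 0.3, 4.6]
grip_width: 0.0292
```

Emit:
{"api": "carry_out", "payload": {"targets": [[[0,0,0],[0,0,0]],[[0,0,0],[0,0,0]],[[0,0,0],[0,0,0]],[[0,0,0],[0,0,0]],[[0,0,0],[0,0,0]],[[0,0,0],[0,0,0]]], "jaw": 0.8}}

```text
time_s: 44.75
tool_pos: [0.6398, -0.2587, 0.1495]
tool_rot: [-90.0, 0.0, 0.2]
force: [-1.0, 0.1, -0.4]
grip_width: 0.0662
```

Emit:
{"api": "carry_out", "payload": {"targets": [[[0,-10,0],[0,0,0]],[[0,-20,0],[0,0,0]],[[0,-40,0],[0,0,0]],[[0,-46,0],[0,0,0]],[[0,-46,0],[0,0,0]],[[0,-30,0],[0,0,0]],[[-5,-10,0],[0,0,0]],[[-20,0,0],[0,0,0]],[[-30,0,-10],[0,0,0]],[[-15,0,-15],[0,0,0]],[[0,0,0],[0,0,0]],[[0,0,0],[0,0,0]]]}}

```text
time_s: 45.95
tool_pos: [0.5695, -0.2842, 0.3515]
tool_rot: [-90.0, 0.0, 0.2]
force: [0.0, 0.4, 0.1]
grip_width: 0.0693
```

Emit:
{"api": "carry_out", "payload": {"targets": [[[0,0,0],[0,0,0]],[[0,0,0],[0,0,0]],[[0,0,0],[0,0,0]],[[0,0,0],[0,0,0]],[[0,0,0],[0,0,0]]]}}

```text
time_s: 46.45
tool_pos: [0.5702, -0.2837, 0.3515]
tool_rot: [-90.0, 0.0, 0.3]
force: [0.1, 0.1, 0.1]
grip_width: 0.0695
```

```bash
python3 - <<'E'
from h import *
pose=wlook('f1',[(.640,-.259,.179),(.4985,-.143,.197),(.5065,-.2755,.217),(.626,-.128,.247)])
im=env.read_camera("scene")[:,:,::-1]; cv2.imwrite("pics/f1_scene.png",im)
im=env.read_camera("side")[:,:,::-1]; cv2.imwrite("pics/f1_side.png",im)
E
```

```text
46.45 [ 0.5702 -0.2837  0.3515] [-8.999e+01  1.000e-02  2.500e-01] [0.1 0.1 0.1] 0.06948193067443714
```

View pics/f1.png

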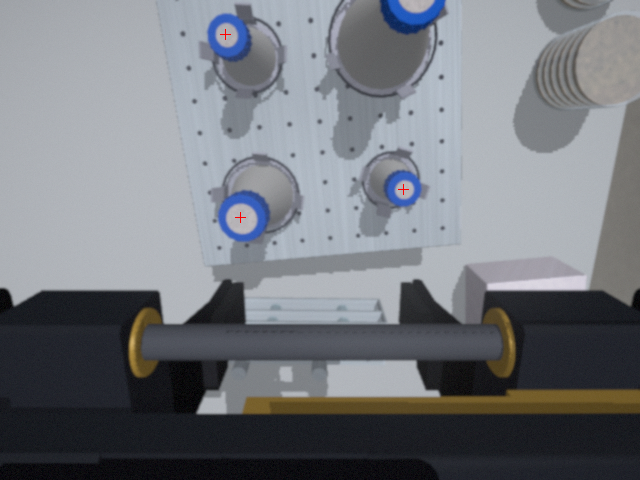

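View pics/f1_side.png

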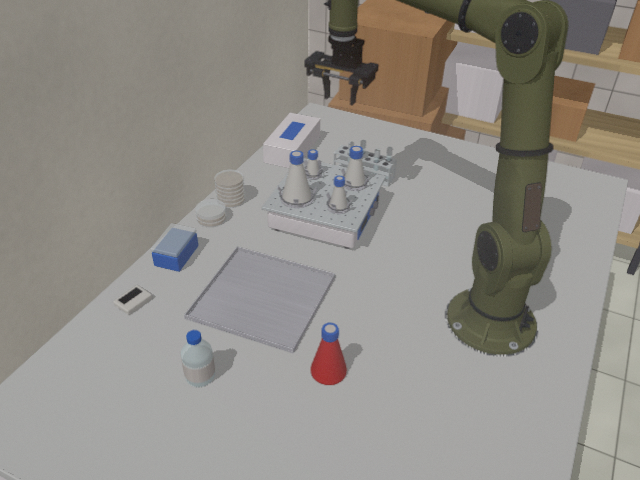

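View pics/f1_scene.png

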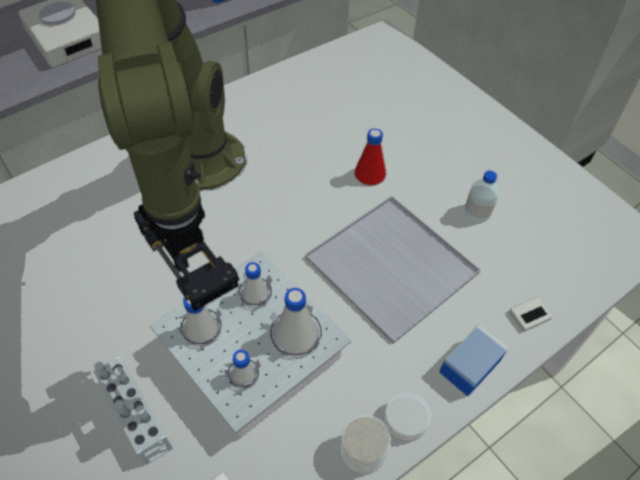

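The wrist view shows the caps of the 25 at (403,189), the 50 at (226,35) and the 100 at (241,217) on their predicted marks. The 250's cap is partly out of frame, but the side and scene views show it upright in its clamp. The bottle, rack and red flask stand where they did at the start. Handing in.

```bash
python3 -c "
from cell import env
print(env.sign_off())"
```

```text
the job is handed in; nothing more can be done
None
```

I set all four flasks in the clamps made for their sizes: 250, 100, 50 and then 25. I lowered each until the wrist force showed it on the base plate, then let go and backed off. I handed the job in at about 46.6 s of the 109 s; no verdict was reported.

- **Position:** in the last wrist picture the 25, 50 and 100 caps lay on their predicted marks, which puts them within a couple of mm of the clamp centres. The 250's cap was partly out of that frame. I judged it from the side and scene pictures, where it stands upright inside its prongs, and from its release about 1 mm from the clamp centre.
- **Seating:** each flask pressed back with about 4 to 5 N at its release height. Those heights were all about 95 mm above the tray grasp heights, which agrees with the flasks resting on their plates.
- **Bystanders:** the reagent bottle, test-tube rack and red look-alike showed no visible shift, and the gripper ended clear of everything.
- **Disagreements:** no check failed. The scene and side cameras disagreed by up to 5 mm on y and the wrist view by about 1.5 mm on x, so I used the wrist values. I did not measure final tilt, only judged it by eye.

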